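# Close the casting mould and hold it shut

## Task

Take the mallet and drive the knock-out pin that stands proud of the fixed lower mould half fully home, flush with the face, then set the mallet down on the bench, clear of the mould. Lift the upper mould half by its rib, lower it over the two dowels (thick dowel in the wide hole) until the halves meet flush all round, and finish still holding it and pressing it down firmly, well beyond its own weight (some 15 N). Leave the other things on the bench where they are.

Things in the scene. Friction and masses are not known exactly. Their poses are not given: they have to be found in the camera images.
- mould_lower: Fixed lower mould half: white plaster block 160 (x) x 100 (y) mm on a board 200 x 140 x 12. Origin on the bench under its centre; z up. Flat parting face, with an open cavity, 50 above the origin. Two steel dowels with pointed tips stand 28 above the face (straight for 16): 14 thick at x -63, y -30; 10 thick at x +63, y -30. Flat-topped knock-out pin at x +63, y +30.
- dowel_big (a point): Foot of the thick (14 mm) dowel, on its axis, level with the parting face.
- dowel_small (a point): Foot of the thin (10 mm) dowel, on its axis, level with the parting face.
- knockout (a joint): Travel of the knock-out pin in m: 0 fully up (18 mm proud of the parting face), 0.018 fully home (flush, at its stop). It starts 13 to 18 mm proud. A tight fit: about 8 N moves it down; it stays where it is left.
- knockout_top (a point): Centre of the flat top of the knock-out pin (14 mm diameter); moves with the pin.
- mould_upper: Loose upper mould half, 0.55 kg, face down: white plaster slab 160 (x) x 100 (y) x 30 mm; on top a centred wooden rib 90 (x) x 28 (y) x 45 high, its top 75 above the origin. Origin at the centre of the underside. Two chamfered through holes: 16.5 wide at x -63, y -30; 12.5 wide at x +63, y -30. Seated: axes as those of the lower half, origin 50 above its origin. Starts within 0.6 rad of world axes.
- hole_big (a point): Centre of the mouth of the 16.5 mm hole on the underside.
- hole_small (a point): Centre of the mouth of the 12.5 mm hole on the underside.
- mallet: Mallet, 0.4 kg, standing on its striking face: dark round wooden head 56 mm across, 100 high (axis z); a level light handle runs along -x to 172 from the head's axis, 24 wide (y), 26 high (z), centre line 58 above the striking face. Origin at the centre of the lower striking face. Balance point within 20 of the head's axis.
- mallet_grip (a point): Point on the handle's centre line 66 mm from the head's axis, a good place to take it from above.
- mallet_end (a point): Free end of the handle, on its centre line.
- tin: Bystander: steel tin, 68 across, 75 high (mm), origin on its underside or in its middle; to be left alone.
- resin: Bystander: grey bottle with white cap, 60 across, 130 high (mm), origin on its underside or in its middle; to be left alone.
- bowl: Bystander: black rubber mixing bowl, 90 across, 50 high (mm), origin on its underside or in its middle; to be left alone.
- spatula: Bystander: spatula lying flat (mm), origin on its underside or in its middle; to be left alone.
- sander: Bystander: cork sanding block 100 x 60 x 35 (mm), origin on its underside or in its middle; to be left alone.
- driver: Bystander: screwdriver lying flat (mm), origin on its underside or in its middle; to be left alone.
- offcut: Bystander: wooden offcut 90 x 45 x 22 (mm), origin on its underside or in its middle; to be left alone.
There are look-alikes about, which are no part of the job. Of the things that look like the mallet, the middle-sized one is meant.

How it is judged (in metres and radians):
On the way, in this order (a step that is already met when the one before it is completed fails the run):
1. the mallet is lifted in the gripper (30 mm clear of the bench) while the pin still stands proud by more than 10 mm (contact force between the fingers and mallet above 1 N and height (world z) of mallet above 0.03 m and value of joint knockout below 0.008 m), for 0.1 s.
2. the pin is driven home (within 2.5 mm of flush) with the mallet in the gripper (contact force between the fingers and mallet above 1 N and value of joint knockout above 0.0155 m), for 0.1 s.
3. the upper half is lifted in the gripper, 30 mm or more off the bench, the mallet let go (contact force between the fingers and mould_upper above 1 N and height (world z) of mould_upper above 0.03 m and contact force between the fingers and mallet below 0.1 N), for 0.2 s.
At the end, for the whole second after the job is handed in: Each hole within 4 mm of its dowel's foot, upper half level (0.03 rad), still, held by the fingers (over 3 N); halves pressed together with over 9 N in all (own weight: 6.5 N at most); pin within 2.5 mm of flush; mallet at rest on the bench, let go, not touching the mould (distance between hole_big and dowel_big below 0.004 m and distance between hole_small and dowel_small below 0.004 m and angle between mould_upper's own z axis and vertical below 0.03 rad and contact force between mould_upper and mould_lower above 9 N and contact force between the fingers and mould_upper above 3 N and linear speed of mould_upper below 0.02 m/s and value of joint knockout above 0.0155 m and height (world z) of mallet below 0.045 m and height (world z) of mallet_end below 0.08 m and linear speed of mallet below 0.03 m/s and contact force between mallet and mould_lower below 0.1 N and contact force between mallet and mould_upper below 0.1 N and contact force between the fingers and mallet below 0.1 N); the arm keeps its last pose, push and grip.
It fails at once if a bystander on the bench is pushed more than 40 mm from its place (distance of any of tin, resin, bowl, spatula, sander, driver, offcut from where it was at the start of the episode above 0.04 m).
It also fails if it takes over 64 s, if anything falls off the work surface, if the arm or the gripper's body presses on something with over 40 N, if the wrist force passes 120 N, or if a joint passes its speed limit or range.

## Robot

A 7-joint arm with a two-finger parallel gripper is mounted at the origin on the work surface. World frame = base frame: x ahead of the robot, y to its left, z up, the work surface at z = 0. Lengths are in mm, angles in degrees, forces in N, time in s.
With the tool pointing down it reaches from about 400 to 900 mm from the base axis. Payload 5.5 kg.
Tool frame: the origin (TCP) lies between the finger pads; the fingertips stand 8 mm ahead of it and the grasp point (between the pads) lies 11 mm behind it; z points along the fingers, y is the direction in which the jaws open and shut (so a half turn about z gives the same grasp; the last joint's range is limited). The gripper opens to 92 mm and grips with 3 to 60 N. Pads are 19 mm wide; open, the fingers measure 130 mm over their backs; the gripper's body (75 mm by 190 mm) begins 47 mm behind the grasp point.
Start: joints at [-59.06, 28.699, -24.465, 88.831, 12.651, 65.22, -12.049], TCP at [177.592, 625.269, 205.729] pointing down, gripper open.
Joint ranges: [-164.97, 164.97], [-17.58, 116.51], [-87.97, 89.64], [11.32, 138.91], [-80.73, 260.73], [10.89, 115.49], [-147.41, 147.41]. Speed limits (degrees/s): [147.25, 147.25, 180, 180, 180, 180, 180].

## Interface

Orientations are given as a 3x3 rotation matrix whose columns are the frame's x, y, z axes.
In Python, from rig import get_obs, snapshot, sign_off gives the robot as it stands.
- The arm moves only by the tool step_arm, never from a script. Its argument "increments" is a list of rows, each an object with "claw": the closure, from 0 (fully open) to 1 (shut); "travel": the shift along the tool's x, y, z in mm, a list of three; "roll": the turn about the tool's z in degrees. A call has 1 to 12 rows; each row shifts and turns the pose as measured when the row begins, along the tool's axes as they then stand; what a row does not reach is not made up. A row lasts 1/12 s, in which the tool goes at most 41.7 mm and 7.16 degrees, less where a joint would pass 70% of its speed; a pose out of reach is approached as far as the arm can. A call with a gripper value outside its range is refused whole. The fingers move at their own pace and stop on an object; "newtons" is the grip in N (left out, the last holds). Time passes only in rows, so rows that do not move let the fingers close. It gives the time, the measured TCP pose, the force and the opening at its end, in the units of the state.
- get_obs(): the state, without advancing time (a new reading comes with each control period).
- snapshot(name): name is "scene" or "top"; returns a dict with "color" (420x560x3 uint8, red, green, blue), "K" (3x3 intrinsics, pixels), "dist" ([k1, k2, p1, p2, k3] as OpenCV has them; the pictures are not rectified), "cam_to_world" (4x4, takes a point from camera to world coordinates). Camera axes: x right, y down, z forward; pixel columns grow to the right and rows downward; lengths in mm; the calibration is good to about 2 mm. A picture is of the moment at which its call begins. There is no depth.
- sign_off(): hands the job in, once; it reports no verdict.
The state is a dict: "clock": time; "q": joint angles; "joint_vel": joint speeds; "joint_torque": joint torques, N m; "position": TCP position; "tool_rot": TCP orientation; "contact_force": force on the tool from outside, world axes, zero at the start; "wrist_torque": the same for the moment, N m; "gripper_width": opening from 0.0 (shut) to 1.0 (fully open).
Only numpy, scipy, OpenCV 4.12 (cv2) and the standard library are available. Lean on these libraries where they do the work, as an engineer would, in place of code of your own. Each camera call takes 0.05 s, during which the arm holds its last target.

## Working session

There is one attempt and no reset: what is moved stays moved. The work goes in short steps, Python scripts to look and compute and a tool call to move; the robot and the scene stay as the last step left them, time stands still between calls to the robot, and variables do not carry over. Pictures are saved under pics/ and viewed, and the job is handed in when it is done.

Besides the shell and the picture viewer there is one more tool, called after "Emit:" in YAML: its name, and indented under it one key for each argument. step_arm: Moves the arm, as the interface text tells. Its arguments: {"type":"object","properties":{"increments":{"type":"array"},"newtons":{"type":"number"}},"required":["increments"]}

```bash
mkdir -p pics; python3 - <<'E'
from rig import get_obs, snapshot
import cv2,pickle
o=get_obs();print(o)
for n in("scene","top"):
    s=snapshot(n);pickle.dump(s,open(f"{n}0.pkl","wb"))
    cv2.imwrite(f"pics/{n}0.png",s["color"][:,:,::-1])
    print(n,s["K"],s["dist"],s["cam_to_world"])
E
```

```text
{'clock': 0.0, 'q': array([-59.06063483,  28.75225787, -24.45300771,  88.89150181,
        12.65411579,  65.219498  , -12.05110739]), 'joint_vel': array([ 0.01252991,  0.05751097, -0.0071081 ,  0.01920846, -0.00082815,
        0.03564919,  0.02221649]), 'joint_torque': array([-3.26341760e-04, -5.66592658e+01, -5.81647038e+00, -2.79118091e+01,
       -6.85651903e-02,  3.08591430e-02,  2.13414005e-04]), 'position': array([177.49025825, 624.53470847, 204.69463177]), 'tool_rot': array([[-9.61947953e-01,  2.73232240e-01, -5.28601546e-04],
       [ 2.73232752e-01,  9.61946209e-01, -1.83163713e-03],
       [ 8.02393559e-06, -1.90637084e-03, -9.99998183e-01]]), 'contact_force': array([-0.85793931, -0.35538576, -0.19347897]), 'wrist_torque': array([-0.00151173, -0.02371265,  0.02102327]), 'gripper_width': 0.9997024076721681}
scene [[498.73695219   0.         270.31237622]
 [  0.         498.73695219 209.24771198]
 [  0.           0.           1.        ]] [0.0167611 0.        0.        0.        0.       ] [[ 5.26833044e-01  6.87962652e-01 -4.99153616e-01  1.35659160e+03]
 [ 8.49923389e-01 -4.32464310e-01  3.01006400e-01 -4.93481808e+02]
 [-8.78496308e-03 -5.82822451e-01 -8.12552038e-01  1.41432054e+03]
 [ 0.00000000e+00  0.00000000e+00  0.00000000e+00  1.00000000e+00]]
top [[535.65069645   0.         266.02521793]
 [  0.         535.65069645 206.16282948]
 [  0.           0.           1.        ]] [-0.18227552  0.          0.          0.          0.        ] [[-2.09661416e-03 -9.77660251e-01  2.10180965e-01  1.56621543e+02]
 [-9.99996801e-01  1.75235122e-03 -1.82415813e-03  2.75180779e+00]
 [ 1.41509602e-03 -2.10184117e-01 -9.77660797e-01  1.83235883e+03]
 [ 0.00000000e+00  0.00000000e+00  0.00000000e+00  1.00000000e+00]]
```

View pics/scene0.png

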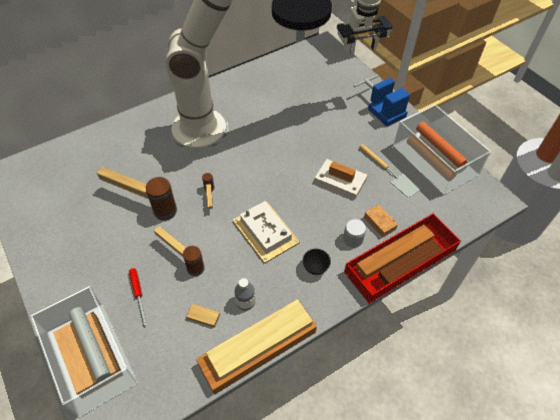

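View pics/top0.png

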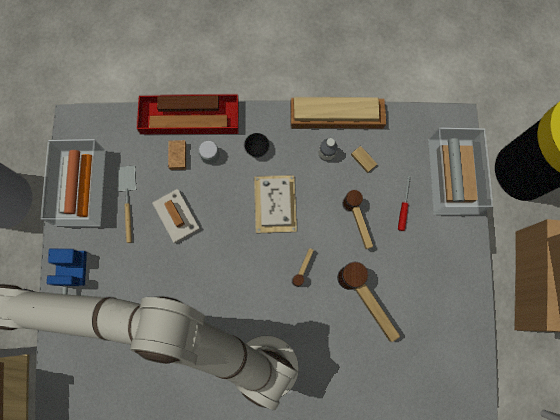

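The scene picture shows three mallets. The middle-sized one has its head at (193,260) in scene and (354,200) in top. The lower mould is at (265,230) / (275,205), and the upper half at (341,177) / (176,215). Next I'll enlarge these areas to measure them.

```bash
cat > h.py <<'E'
import numpy as np,cv2,pickle
def load(n): return pickle.load(open(n+".pkl","rb"))
def proj(s,P):
    P=np.atleast_2d(np.asarray(P,float));T=np.linalg.inv(s["cam_to_world"])
    r,_=cv2.Rodrigues(T[:3,:3]);return cv2.projectPoints(P,r,T[:3,3],s["K"],np.array(s["dist"]))[0][:,0]
def ray(s,uv,z):
    uv=np.atleast_2d(np.asarray(uv,float))
    n=cv2.undistortPoints(uv[:,None],s["K"],np.array(s["dist"]))[:,0]
    T=s["cam_to_world"];d=np.c_[n,np.ones(len(n))]@T[:3,:3].T;o=T[:3,3]
    return o+d*((z-o[2])/d[:,2])[:,None]
def crop(s,x0,y0,w,h,k,name):
    c=s["color"][y0:y0+h,x0:x0+w,::-1];cv2.imwrite(name,cv2.resize(c,None,fx=k,fy=k,interpolation=cv2.INTER_CUBIC))
def frame(x,y,z,yaw,P):
    P=np.atleast_2d(np.asarray(P,float));c,s=np.cos(yaw),np.sin(yaw)
    return np.c_[P[:,0]*c-P[:,1]*s+x,P[:,0]*s+P[:,1]*c+y,P[:,2]+z]
E
python3 - <<'E'
from h import *
t=load("top0");s=load("scene0")
crop(t,240,165,70,75,8,"pics/t_low.png")
crop(t,140,180,70,70,8,"pics/t_up.png")
crop(t,330,180,55,75,8,"pics/t_mal.png")
crop(s,225,195,80,70,8,"pics/s_low.png")
crop(s,305,150,70,55,8,"pics/s_up.png")
crop(s,145,220,70,65,8,"pics/s_mal.png")
E
```

```text
(no output)
```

View pics/t_low.png

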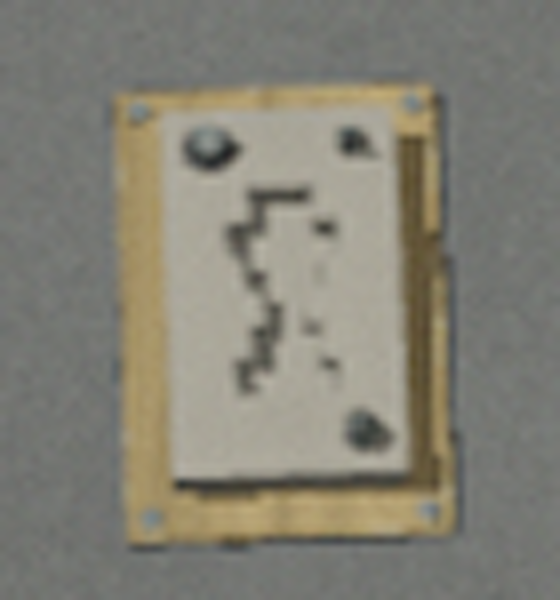

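View pics/t_up.png

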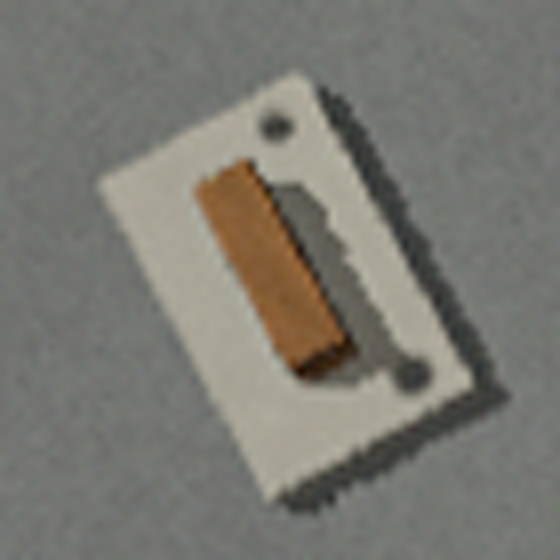

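View pics/t_mal.png

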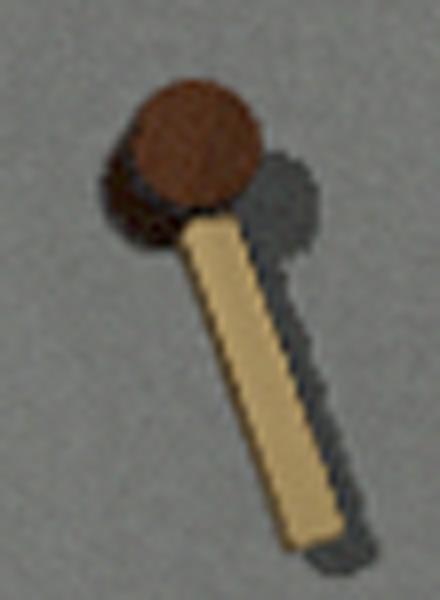

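View pics/s_low.png

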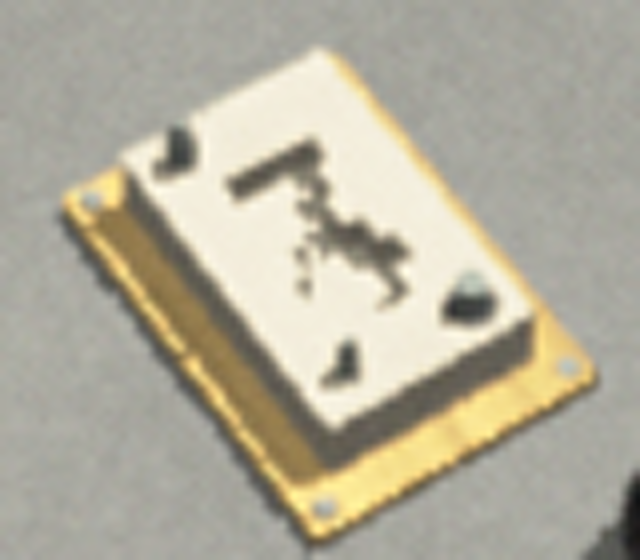

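View pics/s_up.png

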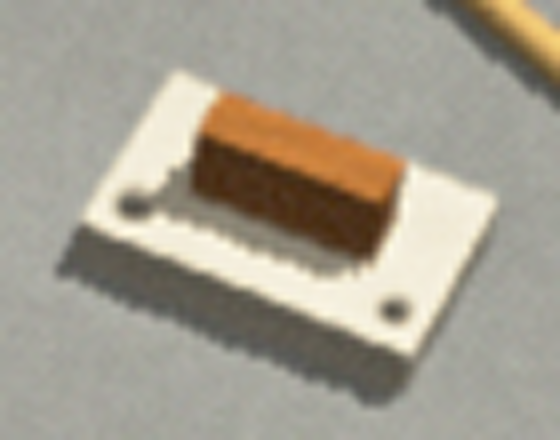

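View pics/s_mal.png

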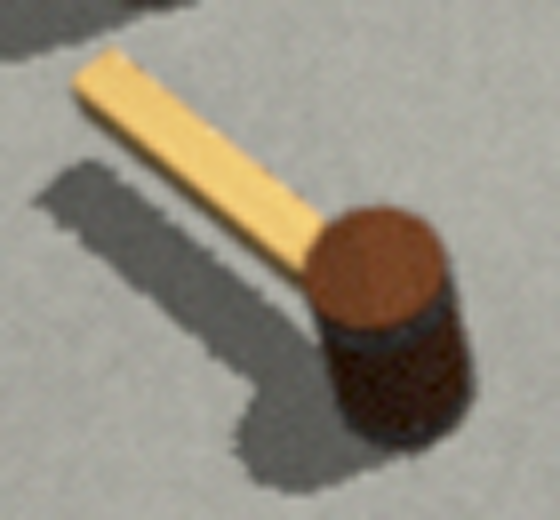

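The crops show both halves and the mallet clearly. In the top view the lower half has its flat bright pin at crop (205,145), the small dowel at (352,142) and the big dowel at (370,430). The upper half's small hole is at (275,125) and its big hole at (412,375). I'll fit the poses from both views.

```bash
cat > fit.py <<'E'
from h import *
from scipy.optimize import least_squares
t=load("top0");s=load("scene0")
def un(o,p): return [o[0]+(p[0]+.5)/8-.5,o[1]+(p[1]+.5)/8-.5]
low=dict(t=((240,165),[((163,113),(80,50,50)),((392,108),(80,-50,50)),((410,470),(-80,-50,50)),((175,480),(-80,50,50)),((117,95),(100,70,12)),((436,87),(100,-70,12)),((457,535),(-100,-70,12)),((130,545),(-100,70,12))]),
 s=((225,195),[((322,50),(-80,50,50)),((122,157),(-80,-50,50)),((333,430),(80,-50,50)),((533,320),(80,50,50)),((62,208),(-100,-70,12)),((318,540),(100,-70,12)),((597,380),(100,70,12))]))
up=dict(t=((140,180),[((298,72),(80,-50,30)),((100,183),(80,50,30)),((475,385),(-80,-50,30)),((270,500),(-80,50,30)),((197,185),(45,14,75)),((247,160),(45,-14,75)),((353,343),(-45,-14,75)),((303,370),(-45,14,75)),((275,125),(63,-30,30)),((412,375),(-63,-30,30))]),
 s=((305,150),[((178,72),(-80,50,30)),((85,225),(-80,-50,30)),((415,357),(80,-50,30)),((495,200),(80,50,30)),((222,93),(-45,14,75)),((203,137),(-45,-14,75)),((383,197),(45,-14,75)),((405,160),(45,14,75)),((135,205),(-63,-30,30)),((395,310),(63,-30,30))]))
mal=dict(t=((330,180),[((197,143),(0,0,100)),((345,530),(-172,-12,71)),((290,550),(-172,12,71))]),
 s=((145,220),[((375,267),(0,0,100)),((75,85),(-172,-12,71)),((113,48),(-172,12,71))]))
for n,d,x0 in(("low",low,(650,0,0)),("up",up,(650,300,.5)),("mal",mal,(600,-200,.28))):
    for use in("ts","t","s"):
        def f(p):
            r=[]
            for k in use:
                im={"t":t,"s":s}[k];o,l=d[k]
                r.append((proj(im,frame(p[0],p[1],0,p[2],[m for _,m in l]))-[un(o,c) for c,_ in l]).ravel())
            return np.concatenate(r)
        R=least_squares(f,x0,x_scale=(100,100,.1));print(n,use,R.x.round(3),"rms",np.sqrt(np.mean(R.fun**2)).round(2), R.fun.round(1).reshape(-1,2).tolist() if use=="ts" else "")
E
python3 fit.py
```

```text
low ts [ 5.58946e+02 -3.30320e+01  3.00000e-02] rms 0.52 [[0.3, -0.2], [0.6, -0.5], [0.3, -0.0], [0.1, -0.4], [0.3, -0.5], [0.1, -0.7], [-0.0, -0.7], [0.2, -0.6], [-0.2, -0.2], [-0.2, -0.2], [-0.4, -0.2], [0.3, -1.1], [-0.1, -1.5], [-0.1, -0.4], [0.5, -1.0]]
low t [ 5.5737e+02 -3.2213e+01  3.1000e-02] rms 0.2 
low s [ 5.61173e+02 -3.42230e+01  2.80000e-02] rms 0.41 
up ts [514.504 311.48    0.526] rms 0.57 [[0.5, -0.4], [0.1, -0.1], [0.3, -0.4], [0.5, -0.3], [-0.7, 0.2], [0.3, -0.7], [-0.4, -1.0], [-1.5, -0.3], [0.6, -0.1], [0.7, -0.5], [-0.6, -0.1], [-0.5, -0.6], [-0.1, -0.6], [0.5, -0.5], [-0.2, -0.9], [-1.1, -1.1], [0.1, 0.5], [0.5, -0.3], [-0.1, -0.2], [0.0, -0.5]]
up t [513.26  311.591   0.527] rms 0.52 
up s [516.337 310.809   0.525] rms 0.46 
mal ts [ 5.60350e+02 -2.95754e+02  2.96000e-01] rms 0.44 [[0.3, -0.6], [0.3, -0.0], [0.5, -0.4], [0.4, -0.3], [-0.5, -0.6], [0.4, -0.7]]
mal t [ 5.59168e+02 -2.94469e+02  2.97000e-01] rms 0.18 
mal s [ 5.61867e+02 -2.96812e+02  2.97000e-01] rms 0.33
```

```bash
cat > plan.py <<'E'
import numpy as np,sys
from rig import get_obs
def plan(target,jaw=None,n=None,vmax=38,claw=0,keep=True):
    """target world xyz; jaw = world angle deg of tool y (mod 180). prints rows"""
    o=get_obs();R=o["tool_rot"];p=o["position"]
    d=np.array(target,float)-p
    a=np.degrees(np.arctan2(R[1,1],R[0,1]))
    turn=0 if jaw is None else (jaw-a+90)%180-90
    n=n or int(max(np.ceil(np.linalg.norm(d)/vmax),np.ceil(abs(turn)/6.8),1))
    rows=[];Rk=R.copy()
    for k in range(n):
        tv=Rk.T@(d/n);rows.append((np.round(tv,1).tolist(),round(-turn/n,2)))
        th=np.radians(turn/n);c,s=np.cos(th),np.sin(th)
        Rk=np.array([[c,-s,0],[s,c,0],[0,0,1]])@Rk
    print("t",round(o["clock"],2),"pos",p.round(1),"jaw",round(a,1),"tilt",np.degrees(np.arccos(-R[2,2])).round(2),"q",o["q"].round(0),"F",o["contact_force"].round(1),"w",round(o["gripper_width"],3),"n",n)
    print(",".join('{"claw":%g,"travel":%s,"roll":%g}'%(claw,r[0],r[1]) for r in rows))
E
python3 -c "
from plan import *
plan((470,440,230))"
```

```text
t 0.1 pos [177.5 624.6 204.8] jaw 74.1 tilt 0.1 q [-59.  29. -24.  89.  13.  65. -12.] F [ 0.6 -0.2  0.2] w 1.001 n 10
{"claw":0,"travel":[-33.2, -9.8, -2.5],"roll":0},{"claw":0,"travel":[-33.2, -9.8, -2.5],"roll":0},{"claw":0,"travel":[-33.2, -9.8, -2.5],"roll":0},{"claw":0,"travel":[-33.2, -9.8, -2.5],"roll":0},{"claw":0,"travel":[-33.2, -9.8, -2.5],"roll":0},{"claw":0,"travel":[-33.2, -9.8, -2.5],"roll":0},{"claw":0,"travel":[-33.2, -9.8, -2.5],"roll":0},{"claw":0,"travel":[-33.2, -9.8, -2.5],"roll":0},{"claw":0,"travel":[-33.2, -9.8, -2.5],"roll":0},{"claw":0,"travel":[-33.2, -9.8, -2.5],"roll":0}
```

Emit:
step_arm:
  increments:
    - {"claw":0,"travel":[-33,-10,-2.5],"roll":0}
    - {"claw":0,"travel":[-33,-10,-2.5],"roll":0}
    - {"claw":0,"travel":[-33,-10,-2.5],"roll":0}
    - {"claw":0,"travel":[-33,-10,-2.5],"roll":0}
    - {"claw":0,"travel":[-33,-10,-2.5],"roll":0}
    - {"claw":0,"travel":[-33,-10,-2.5],"roll":0}
    - {"claw":0,"travel":[-33,-10,-2.5],"roll":0}
    - {"claw":0,"travel":[-33,-10,-2.5],"roll":0}
    - {"claw":0,"travel":[-33,-10,-2.5],"roll":0}
    - {"claw":0,"travel":[-33,-10,-2.5],"roll":0}

```text
clock: 0.93
position: [465.5, 436.9, 222.9]
tool_rot: [[-0.968, 0.251, -0.014], [0.251, 0.968, -0.006], [0.012, -0.01, -1.0]]
contact_force: [0.2, 0.6, -0.5]
gripper_width: 1.001
```

```bash
python3 -c "
from plan import *
plan((575,60,225),jaw=107)"
```

```text
t 0.93 pos [465.5 436.9 222.9] jaw 75.5 tilt 0.87 q [-31.  27. -20.  89.   9.  67.  23.] F [ 0.2  0.6 -0.5] w 1.001 n 11
{"claw":0,"travel":[-18.2, -30.7, -0.1],"roll":-2.87},{"claw":0,"travel":[-16.7, -31.5, -0.1],"roll":-2.87},{"claw":0,"travel":[-15.1, -32.3, -0.1],"roll":-2.87},{"claw":0,"travel":[-13.4, -33.1, -0.0],"roll":-2.87},{"claw":0,"travel":[-11.8, -33.7, -0.0],"roll":-2.87},{"claw":0,"travel":[-10.1, -34.2, 0.0],"roll":-2.87},{"claw":0,"travel":[-8.4, -34.7, 0.0],"roll":-2.87},{"claw":0,"travel":[-6.6, -35.1, 0.1],"roll":-2.87},{"claw":0,"travel":[-4.8, -35.4, 0.1],"roll":-2.87},{"claw":0,"travel":[-3.1, -35.6, 0.1],"roll":-2.87},{"claw":0,"travel":[-1.3, -35.7, 0.1],"roll":-2.87}
```

Emit:
step_arm:
  increments:
    - {"claw":0,"travel":[0,0,0],"roll":0}

```text
clock: 1.02
position: [474.3, 429.6, 222.5]
tool_rot: [[-0.965, 0.262, -0.009], [0.262, 0.965, -0.01], [0.006, -0.012, -1.0]]
contact_force: [0.5, -1.5, -0.0]
gripper_width: 0.998
```

```bash
python3 -c "
from plan import *
plan((575,60,225),jaw=107,vmax=30)"
```

```text
t 1.02 pos [474.3 429.6 222.5] jaw 74.8 tilt 0.8 q [-31.  27. -19.  89.   9.  67.  23.] F [ 0.5 -1.5 -0. ] w 0.998 n 13
{"claw":0,"travel":[-14.9, -25.4, 0.0],"roll":-2.48},{"claw":0,"travel":[-13.8, -26.0, 0.0],"roll":-2.48},{"claw":0,"travel":[-12.7, -26.6, 0.1],"roll":-2.48},{"claw":0,"travel":[-11.5, -27.1, 0.1],"roll":-2.48},{"claw":0,"travel":[-10.3, -27.6, 0.1],"roll":-2.48},{"claw":0,"travel":[-9.1, -28.0, 0.1],"roll":-2.48},{"claw":0,"travel":[-7.9, -28.4, 0.1],"roll":-2.48},{"claw":0,"travel":[-6.7, -28.7, 0.1],"roll":-2.48},{"claw":0,"travel":[-5.4, -29.0, 0.1],"roll":-2.48},{"claw":0,"travel":[-4.2, -29.2, 0.1],"roll":-2.48},{"claw":0,"travel":[-2.9, -29.3, 0.2],"roll":-2.48},{"claw":0,"travel":[-1.6, -29.4, 0.2],"roll":-2.48},{"claw":0,"travel":[-0.4, -29.5, 0.2],"roll":-2.48}
```

Emit:
step_arm:
  increments:
    - {"claw":0,"travel":[-15,-25.5,0],"roll":-2.5}
    - {"claw":0,"travel":[-14,-26,0],"roll":-2.5}
    - {"claw":0,"travel":[-12.5,-26.5,0],"roll":-2.5}
    - {"claw":0,"travel":[-11.5,-27,0],"roll":-2.5}
    - {"claw":0,"travel":[-10.5,-27.5,0],"roll":-2.5}
    - {"claw":0,"travel":[-9,-28,0],"roll":-2.5}
    - {"claw":0,"travel":[-8,-28.5,0],"roll":-2.5}
    - {"claw":0,"travel":[-6.5,-28.5,0],"roll":-2.5}
    - {"claw":0,"travel":[-5.5,-29,0],"roll":-2.5}
    - {"claw":0,"travel":[-4,-29,0],"roll":-2.5}
    - {"claw":0,"travel":[-3,-29.5,0],"roll":-2.5}
    - {"claw":0,"travel":[-1.5,-29.5,0],"roll":-2.5}

```text
clock: 2.02
position: [569.1, 80.1, 217.6]
tool_rot: [[-0.958, -0.285, -0.021], [-0.285, 0.958, -0.01], [0.023, -0.003, -1.0]]
contact_force: [0.1, 0.5, 0.7]
gripper_width: 0.996
```

```bash
python3 -c "
from plan import *
plan((560,-295.5,200),jaw=107,vmax=30)"
```

```text
t 2.02 pos [569.1  80.1 217.6] jaw 106.6 tilt 1.32 q [  4.  20. -19.  98.   7.  64.  89.] F [0.1 0.5 0.7] w 0.996 n 13
{"claw":0,"travel":[8.9, -27.5, 1.6],"roll":-0.03},{"claw":0,"travel":[8.9, -27.5, 1.6],"roll":-0.03},{"claw":0,"travel":[8.9, -27.5, 1.6],"roll":-0.03},{"claw":0,"travel":[8.9, -27.5, 1.6],"roll":-0.03},{"claw":0,"travel":[8.9, -27.5, 1.6],"roll":-0.03},{"claw":0,"travel":[9.0, -27.5, 1.6],"roll":-0.03},{"claw":0,"travel":[9.0, -27.5, 1.6],"roll":-0.03},{"claw":0,"travel":[9.0, -27.5, 1.6],"roll":-0.03},{"claw":0,"travel":[9.0, -27.5, 1.6],"roll":-0.03},{"claw":0,"travel":[9.0, -27.4, 1.6],"roll":-0.03},{"claw":0,"travel":[9.0, -27.4, 1.6],"roll":-0.03},{"claw":0,"travel":[9.0, -27.4, 1.6],"roll":-0.03},{"claw":0,"travel":[9.1, -27.4, 1.6],"roll":-0.03}
```

Emit:
step_arm:
  increments:
    - {"claw":0,"travel":[9,-27.5,0],"roll":0}
    - {"claw":0,"travel":[9,-27.5,0],"roll":0}
    - {"claw":0,"travel":[9,-27.5,0],"roll":0}
    - {"claw":0,"travel":[9,-27.5,0],"roll":0}
    - {"claw":0,"travel":[9,-27.5,0],"roll":0}
    - {"claw":0,"travel":[9,-27.5,0],"roll":0}

```text
clock: 2.52
position: [563.2, -101.4, 216.5]
tool_rot: [[-0.957, -0.288, -0.025], [-0.288, 0.958, -0.009], [0.026, -0.001, -1.0]]
contact_force: [0.6, -0.0, -0.9]
gripper_width: 1.001
```

```bash
python3 -c "
from plan import *
plan((560,-295.5,200),jaw=107,vmax=30)"
```

```text
t 2.52 pos [ 563.2 -101.4  216.5] jaw 106.7 tilt 1.5 q [ 18.  20. -14.  99.   6.  64. 109.] F [ 0.6 -0.  -0.9] w 1.001 n 7
{"claw":0,"travel":[8.3, -26.4, 2.6],"roll":-0.04},{"claw":0,"travel":[8.4, -26.4, 2.6],"roll":-0.04},{"claw":0,"travel":[8.4, -26.4, 2.6],"roll":-0.04},{"claw":0,"travel":[8.4, -26.4, 2.6],"roll":-0.04},{"claw":0,"travel":[8.4, -26.4, 2.6],"roll":-0.04},{"claw":0,"travel":[8.4, -26.4, 2.6],"roll":-0.04},{"claw":0,"travel":[8.5, -26.4, 2.6],"roll":-0.04}
```

Emit:
step_arm:
  increments:
    - {"claw":0,"travel":[0,0,0],"roll":0}
    - {"claw":0,"travel":[0,0,0],"roll":0}

```text
clock: 2.68
position: [561.4, -111.0, 215.5]
tool_rot: [[-0.961, -0.276, -0.027], [-0.276, 0.961, -0.012], [0.029, -0.004, -1.0]]
contact_force: [0.1, 1.9, -0.3]
gripper_width: 1.0
```

```bash
python3 -c "
from plan import *
plan((560,-295.5,200),jaw=107,vmax=30)"
```

```text
t 2.68 pos [ 561.4 -111.   215.5] jaw 106.0 tilt 1.71 q [ 19.  20. -14.  99.   6.  64. 109.] F [ 0.1  1.9 -0.3] w 1.0 n 7
{"claw":0,"travel":[7.4, -25.3, 2.5],"roll":-0.14},{"claw":0,"travel":[7.5, -25.3, 2.5],"roll":-0.14},{"claw":0,"travel":[7.5, -25.2, 2.5],"roll":-0.14},{"claw":0,"travel":[7.6, -25.2, 2.5],"roll":-0.14},{"claw":0,"travel":[7.6, -25.2, 2.5],"roll":-0.14},{"claw":0,"travel":[7.7, -25.2, 2.5],"roll":-0.14},{"claw":0,"travel":[7.8, -25.2, 2.5],"roll":-0.14}
```

```bash
python3 -c "
from plan import *
plan((560.5,-293,125),jaw=107,n=6)"
```

```text
t 2.68 pos [ 561.4 -111.   215.5] jaw 106.0 tilt 1.71 q [ 19.  20. -14.  99.   6.  64. 109.] F [ 0.1  1.9 -0.3] w 1.0 n 6
{"claw":0,"travel":[8.1, -29.1, 15.4],"roll":-0.16},{"claw":0,"travel":[8.1, -29.0, 15.4],"roll":-0.16},{"claw":0,"travel":[8.2, -29.0, 15.4],"roll":-0.16},{"claw":0,"travel":[8.3, -29.0, 15.5],"roll":-0.16},{"claw":0,"travel":[8.4, -29.0, 15.5],"roll":-0.16},{"claw":0,"travel":[8.5, -28.9, 15.5],"roll":-0.16}
```

Emit:
step_arm:
  increments:
    - {"claw":0,"travel":[8,-29,15],"roll":0}
    - {"claw":0,"travel":[8,-29,15],"roll":0}
    - {"claw":0,"travel":[8,-29,15],"roll":0}
    - {"claw":0,"travel":[8,-29,15],"roll":0}
    - {"claw":0,"travel":[8,-29,15],"roll":0}
    - {"claw":0,"travel":[8,-29,15],"roll":0}
    - {"claw":0,"travel":[0,0,0],"roll":0}

```text
clock: 3.27
position: [565.2, -288.9, 123.5]
tool_rot: [[-0.957, -0.29, -0.024], [-0.29, 0.957, -0.009], [0.026, -0.001, -1.0]]
contact_force: [-1.4, -0.7, 0.2]
gripper_width: 1.004
```

```bash
python3 -c "
from plan import *
plan((560.5,-295.5,73),jaw=107,n=3)
print(get_obs()['tool_rot'][:,2])
from rig import snapshot
from h import *
import pickle
for n in('top','scene'):
    s=snapshot(n);pickle.dump(s,open(n+'1.pkl','wb'))
    print(proj(s,[560.4,-295.8,100]),proj(s,get_obs()['position']))
    u=proj(s,[560.4,-295.8,100])[0].astype(int)
    crop(s,u[0]-45,u[1]-45,90,90,6,'pics/%s1.png'%n)
"
```

```text
t 3.27 pos [ 565.2 -288.9  123.5] jaw 106.8 tilt 1.47 q [ 31.  31. -10.  95.   7.  56. 125.] F [-1.4 -0.7  0.2] w 1.004 n 3
{"claw":0,"travel":[1.7, -1.6, 16.9],"roll":-0.05},{"claw":0,"travel":[1.7, -1.6, 16.9],"roll":-0.05},{"claw":0,"travel":[1.7, -1.6, 16.9],"roll":-0.05}
[-0.02414934 -0.00884655 -0.99966922]
[[354.47003614 196.82655983]] [[352.40671989 193.3887319 ]]
[[191.80679374 252.69753813]] [[195.76392296 248.08629304]]
```

View pics/scene1.png

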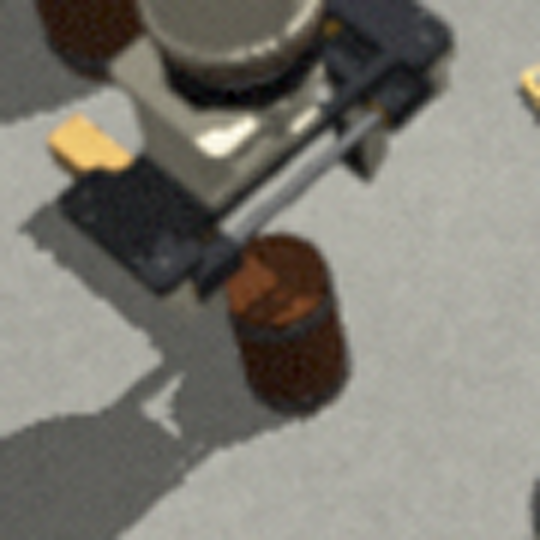

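The scene crop shows the open jaws astride the mallet head, with the head top at about (280,285) and nothing touching. I'll go down and grip the head.

Emit:
step_arm:
  increments:
    - {"claw":0,"travel":[2,-2,17],"roll":0}
    - {"claw":0,"travel":[2,-2,17],"roll":0}
    - {"claw":0,"travel":[1.5,-1.5,16.5],"roll":0}
    - {"claw":1,"travel":[0,0,0],"roll":0}
    - {"claw":1,"travel":[0,0,0],"roll":0}
    - {"claw":1,"travel":[0,0,0],"roll":0}
  newtons: 60

```text
clock: 3.87
position: [571.0, -275.7, 78.6]
tool_rot: [[-0.951, -0.309, -0.013], [-0.309, 0.951, -0.001], [0.012, 0.003, -1.0]]
contact_force: [-0.3, -1.5, 0.8]
gripper_width: 0.831
```

```bash
python3 -c "
from plan import *
plan((560.5,-295.5,140),n=3)
print(get_obs()['tool_rot'][:,2])"
```

```text
t 3.87 pos [ 571.  -275.7   78.6] jaw 108.0 tilt 0.73 q [ 30.  34. -10.  97.   8.  51. 125.] F [-0.3 -1.5  0.8] w 0.831 n 3
{"claw":0,"travel":[5.6, -5.1, -20.4],"roll":0},{"claw":0,"travel":[5.6, -5.1, -20.4],"roll":0},{"claw":0,"travel":[5.6, -5.1, -20.4],"roll":0}
[-1.26388577e-02 -7.29288377e-04 -9.99919860e-01]
```

```bash
python3 -c "
from rig import snapshot,get_obs
from h import *
import pickle
for n in('top','scene'):
    s=snapshot(n);pickle.dump(s,open(n+'2.pkl','wb'))
    u=proj(s,[560.4,-295.8,100])[0].astype(int)
    crop(s,u[0]-45,u[1]-45,90,90,6,'pics/%s2.png'%n)
o=get_obs();print(o['position'],o['joint_vel'].round(2),o['joint_torque'].round(1),o['wrist_torque'])
"
```

```text
[ 571.927347   -276.17030945   79.35242297] [ 0.44 -0.02  0.5  -0.31  0.06 -0.31  0.1 ] [ -0.1 -58.3  -2.4 -22.8  -0.1   0.5  -0. ] [-0.15510366 -0.195312   -0.02833521]
```

View pics/scene2.png

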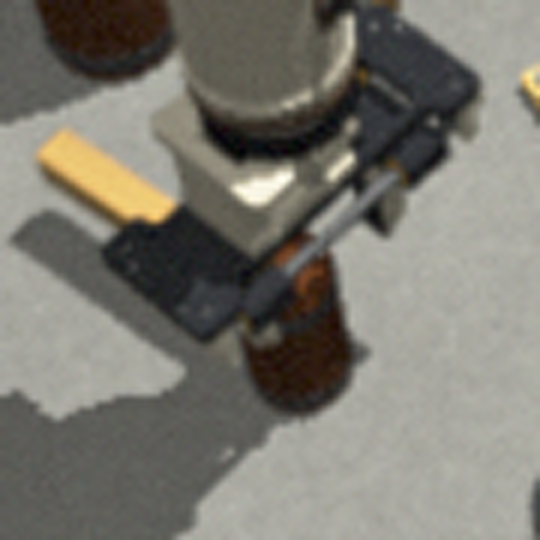

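View pics/top2.png

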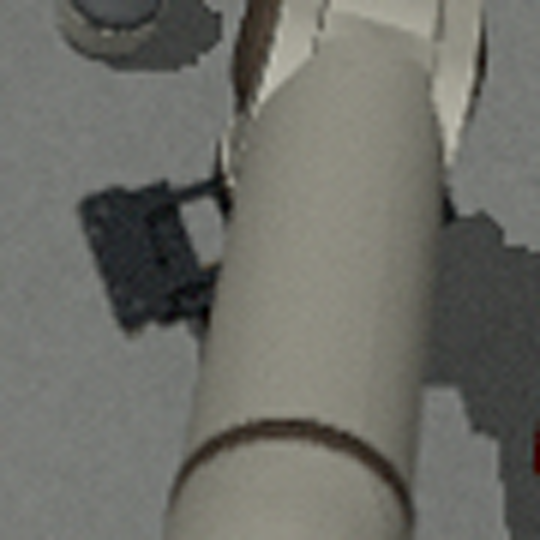

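Emit:
step_arm:
  increments:
    - {"claw":0,"travel":[0,0,0],"roll":0}

```text
clock: 4.05
position: [572.7, -276.1, 80.4]
tool_rot: [[-0.951, -0.309, -0.009], [-0.309, 0.951, -0.002], [0.009, 0.001, -1.0]]
contact_force: [0.2, 0.5, 0.0]
gripper_width: 0.782
```

Emit:
step_arm:
  increments:
    - {"claw":0,"travel":[0,-10,0],"roll":0}

```text
clock: 4.13
position: [576.6, -283.0, 81.4]
tool_rot: [[-0.95, -0.312, -0.008], [-0.312, 0.95, -0.001], [0.008, 0.002, -1.0]]
contact_force: [0.2, -0.2, -0.3]
gripper_width: 0.844
```

Emit:
step_arm:
  increments:
    - {"claw":0,"travel":[0,0,0],"roll":0}

```text
clock: 4.22
position: [577.3, -285.9, 82.4]
tool_rot: [[-0.951, -0.31, -0.007], [-0.31, 0.951, -0.003], [0.007, -0.001, -1.0]]
contact_force: [-0.2, -0.8, 0.3]
gripper_width: 0.914
```

```bash
python3 -c "
from plan import *
plan((561.5,-295,73),jaw=107,n=1)
print(get_obs()['tool_rot'][:,2])"
```

```text
t 4.22 pos [ 577.3 -285.9   82.4] jaw 108.1 tilt 0.42 q [ 31.  34. -10.  95.   8.  51. 126.] F [-0.2 -0.8  0.3] w 0.914 n 1
{"claw":0,"travel":[17.8, -3.8, 9.5],"roll":1.08}
[-0.00673199 -0.00301295 -0.9999728 ]
```

Emit:
step_arm:
  increments:
    - {"claw":0,"travel":[9,-2,5],"roll":0.5}
    - {"claw":0,"travel":[9,-2,5],"roll":0.5}

```text
clock: 4.38
position: [563.8, -295.2, 73.8]
tool_rot: [[-0.956, -0.295, -0.002], [-0.294, 0.956, -0.004], [0.003, -0.003, -1.0]]
contact_force: [0.3, 0.0, -0.8]
gripper_width: 0.992
```

Emit:
step_arm:
  increments:
    - {"claw":0,"travel":[0,0,0],"roll":0}

```text
clock: 4.47
position: [560.6, -296.9, 72.4]
tool_rot: [[-0.957, -0.291, -0.005], [-0.291, 0.957, -0.004], [0.006, -0.002, -1.0]]
contact_force: [-0.2, -0.7, -0.2]
gripper_width: 0.999
```

```bash
python3 -c "
from plan import *
plan((560.5,-295,73),jaw=107,n=1)
print(get_obs()['tool_rot'][:,2])
from rig import snapshot,get_obs
from h import *
import pickle
for n in('top','scene'):
    s=snapshot(n);pickle.dump(s,open(n+'3.pkl','wb'))
    u=proj(s,[560.4,-295.8,100])[0].astype(int)
    crop(s,u[0]-45,u[1]-45,90,90,6,'pics/%s3.png'%n)
"
```

```text
t 4.47 pos [ 560.6 -296.9   72.4] jaw 106.9 tilt 0.37 q [ 32.  34. -10.  97.   7.  50. 126.] F [-0.2 -0.7 -0.2] w 0.999 n 1
{"claw":0,"travel":[-0.5, 1.9, -0.6],"roll":-0.07}
[-0.00546498 -0.00357545 -0.99997867]
```

View pics/scene3.png

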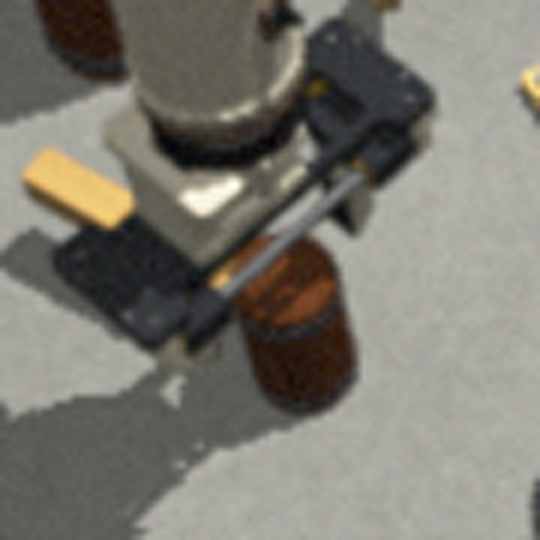

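```bash
cat > ov.py <<'E'
from h import *
from rig import get_obs
def overlay(s,pts,c0,half,k,name,polys=()):
    x0,y0=int(c0[0]-half),int(c0[1]-half)
    im=cv2.resize(s["color"][y0:y0+2*half,x0:x0+2*half,::-1],None,fx=k,fy=k,interpolation=cv2.INTER_CUBIC)
    f=lambda P:((proj(s,P)-[x0,y0]+.5)*k-.5)
    for p in f(pts): cv2.circle(im,tuple(int(v) for v in p),3,(0,255,0),-1)
    for P in polys: cv2.polylines(im,[f(P).round().astype(np.int32)],True,(255,255,0),1)
    cv2.imwrite(name,im)
def circ(x,y,z,r): 
    a=np.linspace(0,6.28,40);return np.c_[x+r*np.cos(a),y+r*np.sin(a),0*a+z]
E
python3 -c "
from ov import *
s=load('scene3');o=get_obs();R=o['tool_rot'];p=o['position']
pts=[p+R@np.array([0,y,8]) for y in(-46,46)]+[p]
overlay(s,pts,(192,253),45,7,'pics/ov3.png',[circ(562,-295.5,100,28),circ(562,-295.5,0,28)])
"
```

```text
(no output)
```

View pics/ov3.png

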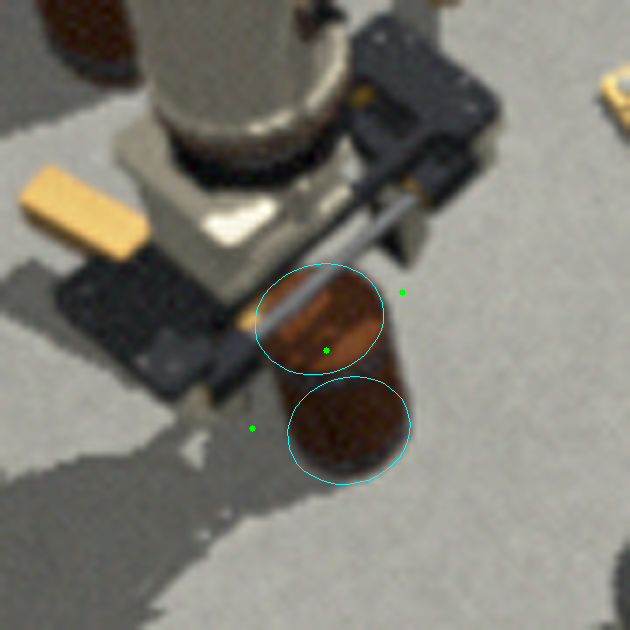

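```bash
python3 -c "
from ov import *
o=get_obs();R=o['tool_rot'];p=o['position'];print(o['clock'],p,o['q'].round(1),o['joint_vel'].round(1))
s=load('scene0')
R0=np.array([[-.962,.273,0],[.273,.962,0],[0,0,-1]]);p0=np.array([177.5,624.5,204.7])
pts=[p0+R0@np.array([0,y,8]) for y in(-46,46,-65,65)]+[p0]
overlay(s,pts,(365,45),45,7,'pics/ov0.png')
s=load('scene1')
R0=np.array([[-.957,-.29,-.024],[-.29,.957,-.009],[.026,0,-1]]);p0=np.array([565.2,-288.9,123.5])
pts=[p0+R0@np.array([0,y,8]) for y in(-46,46,-65,65)]+[p0]
overlay(s,pts,(192,253),45,7,'pics/ov1.png')
"
```

```text
4.5667 [ 562.21913979 -296.02011537   73.15957613] [ 32.3  34.1  -9.7  97.1   7.4  49.6 126.4] [-0.7 -0.1 -0.9 -1.  -0.3  0.1 -0.1]
```

View pics/ov0.png

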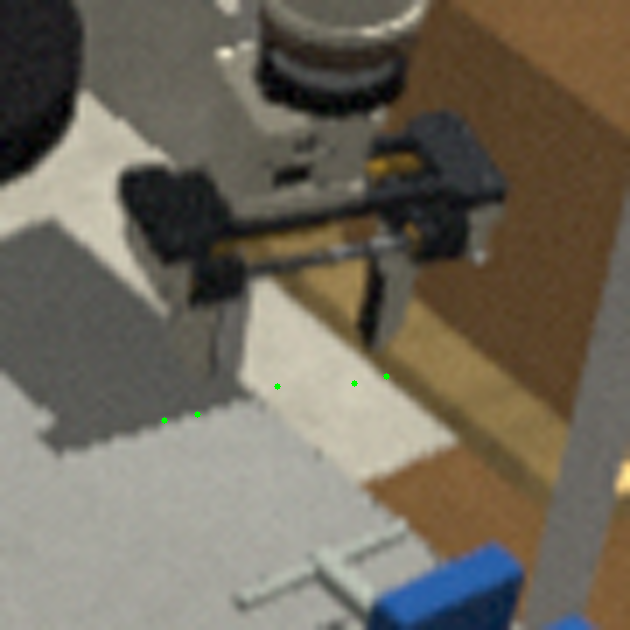

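View pics/ov1.png

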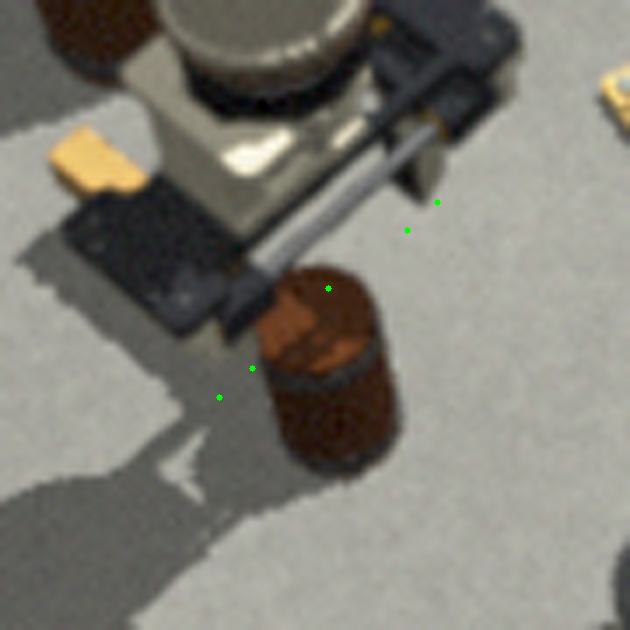

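Emit:
step_arm:
  increments:
    - {"claw":1,"travel":[0,0,0],"roll":0}

```text
clock: 4.65
position: [562.3, -295.8, 73.2]
tool_rot: [[-0.956, -0.293, -0.004], [-0.292, 0.956, -0.003], [0.004, -0.002, -1.0]]
contact_force: [0.5, 0.4, 0.1]
gripper_width: 0.964
```

Emit:
step_arm:
  increments:
    - {"claw":1,"travel":[0,0,0],"roll":0}

```text
clock: 4.73
position: [562.1, -295.8, 73.1]
tool_rot: [[-0.956, -0.292, -0.004], [-0.292, 0.956, -0.003], [0.004, -0.002, -1.0]]
contact_force: [-0.6, -0.2, -0.1]
gripper_width: 0.9
```

Emit:
step_arm:
  increments:
    - {"claw":1,"travel":[0,0,0],"roll":0}

```text
clock: 4.82
position: [562.4, -295.5, 73.1]
tool_rot: [[-0.956, -0.293, -0.004], [-0.293, 0.956, -0.003], [0.004, -0.001, -1.0]]
contact_force: [0.2, -0.1, 0.5]
gripper_width: 0.832
```

Emit:
step_arm:
  increments:
    - {"claw":1,"travel":[0,0,0],"roll":0}
    - {"claw":1,"travel":[0,0,0],"roll":0}

```text
clock: 4.98
position: [562.8, -295.0, 73.3]
tool_rot: [[-0.956, -0.294, -0.003], [-0.294, 0.956, -0.002], [0.004, -0.001, -1.0]]
contact_force: [0.4, -0.1, -0.7]
gripper_width: 0.689
```

Emit:
step_arm:
  increments:
    - {"claw":1,"travel":[0,0,0],"roll":0}
    - {"claw":1,"travel":[0,0,0],"roll":0}

```text
clock: 5.15
position: [563.0, -293.9, 73.3]
tool_rot: [[-0.956, -0.294, -0.004], [-0.294, 0.956, -0.001], [0.004, -0.0, -1.0]]
contact_force: [0.0, -0.4, 0.2]
gripper_width: 0.587
```

Emit:
step_arm:
  increments:
    - {"claw":1,"travel":[0,0,0],"roll":0}
    - {"claw":1,"travel":[0,0,0],"roll":0}

```text
clock: 5.32
position: [562.9, -294.0, 73.3]
tool_rot: [[-0.956, -0.295, -0.004], [-0.295, 0.956, -0.002], [0.004, -0.001, -1.0]]
contact_force: [0.1, 0.2, -1.1]
gripper_width: 0.59
```

```bash
python3 -c "
from ov import *
from rig import snapshot
import pickle
o=get_obs();R=o['tool_rot'];p=o['position'];print(o['clock'],p,o['q'].round(1),o['gripper_width'])
s=snapshot('scene');pickle.dump(s,open('scene4.pkl','wb'))
pts=[p+R@np.array([0,y,8]) for y in(-28,28,-47,47)]+[p]
overlay(s,pts,(192,253),45,8,'pics/ov4.png',[circ(562,-295.5,100,28)])
"
```

```text
5.3167 [ 562.93506112 -293.97675476   73.31266332] [ 32.2  34.1  -9.7  97.1   7.4  49.6 126.4] 0.5903447505731615
```

View pics/ov4.png

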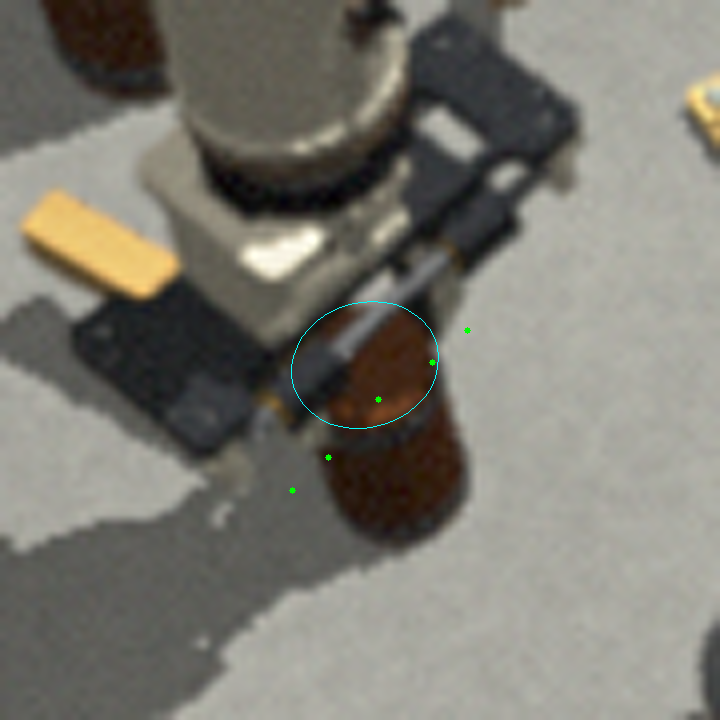

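Emit:
step_arm:
  increments:
    - {"claw":1,"travel":[0,0,-10],"roll":0}
    - {"claw":1,"travel":[0,0,-15],"roll":0}
    - {"claw":1,"travel":[0,0,-15],"roll":0}
    - {"claw":1,"travel":[0,0,0],"roll":0}
    - {"claw":1,"travel":[0,0,0],"roll":0}

```text
clock: 5.78
position: [559.7, -292.5, 112.0]
tool_rot: [[-0.956, -0.294, -0.011], [-0.294, 0.956, 0.002], [0.01, 0.005, -1.0]]
contact_force: [-0.8, -0.4, -4.6]
gripper_width: 0.591
```

```bash
python3 -c "
from ov import *
from rig import snapshot
import pickle
o=get_obs();R=o['tool_rot'];p=o['position'];print(o['clock'],p,R[:,2],o['q'].round(1),o['gripper_width'],o['contact_force'],o['wrist_torque'])
s=snapshot('scene');pickle.dump(s,open('scene5.pkl','wb'))
pts=[p+R@np.array([0,y,8]) for y in(-28,28,-47,47)]+[p]
overlay(s,pts,(192,253),45,8,'pics/ov5.png',[circ(p[0],p[1],p[2]-73.3+100,28)])
"
```

```text
5.7833 [ 559.72063414 -292.49697525  111.97849513] [-0.01071646  0.00200666 -0.99994056] [ 32.5  31.3 -10.1  95.9   6.7  54.  127. ] 0.5909432292240304 [-0.82011489 -0.40001871 -4.5775328 ] [ 0.07952757  0.00437088 -0.04874732]
```

View pics/ov5.png

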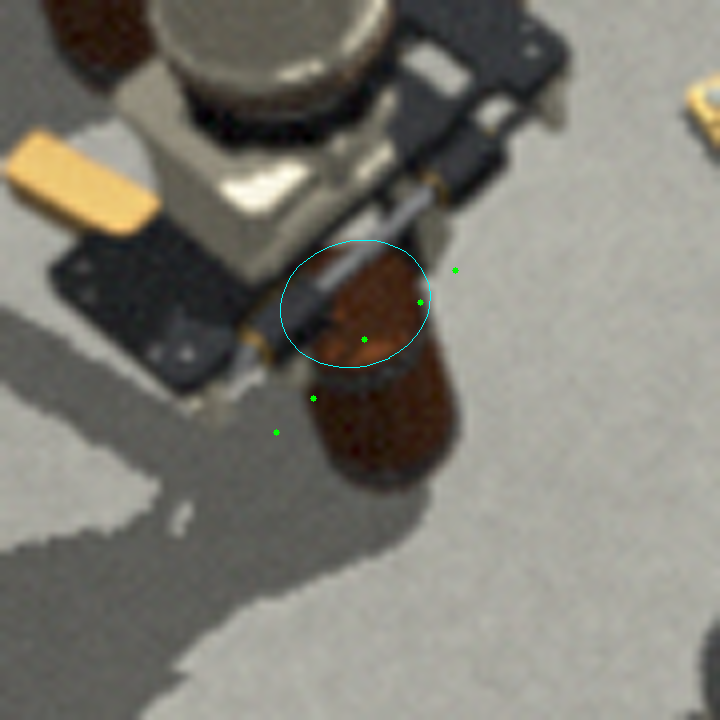

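The mallet is in the gripper and off the bench; the force reads -4.6 N and the head top matches the predicted ellipse. I'll carry it to above the pin.

```bash
python3 -c "
from plan import *
plan((580,-200,190),n=6,claw=1)
from h import *
print(frame(559,-33,0,.03,[[63,30,50],[-63,-30,50],[63,-30,50]]))"
```

```text
t 5.83 pos [ 560.  -292.7  112.1] jaw 107.1 tilt 0.59 q [ 33.  31. -10.  96.   7.  54. 127.] F [ 0.5  0.3 -4.8] w 0.586 n 6
{"claw":1,"travel":[-7.6, 13.8, -13.0],"roll":0},{"claw":1,"travel":[-7.6, 13.8, -13.0],"roll":0},{"claw":1,"travel":[-7.6, 13.8, -13.0],"roll":0},{"claw":1,"travel":[-7.6, 13.8, -13.0],"roll":0},{"claw":1,"travel":[-7.6, 13.8, -13.0],"roll":0},{"claw":1,"travel":[-7.6, 13.8, -13.0],"roll":0}
[[621.07178712  -1.12378247  50.        ]
 [496.92821288 -64.87621753  50.        ]
 [622.87151713 -61.0967845   50.        ]]
```

Emit:
step_arm:
  increments:
    - {"claw":1,"travel":[-7.5,14,-13],"roll":0}
    - {"claw":1,"travel":[-7.5,14,-13],"roll":0}
    - {"claw":1,"travel":[-7.5,14,-13],"roll":0}
    - {"claw":1,"travel":[-7.5,14,-13],"roll":0}
    - {"claw":1,"travel":[-7.5,14,-13],"roll":0}
    - {"claw":1,"travel":[-7.5,14,-13],"roll":0}
    - {"claw":1,"travel":[0,0,0],"roll":0}

```text
clock: 6.42
position: [577.5, -188.1, 190.7]
tool_rot: [[-0.955, -0.295, -0.018], [-0.295, 0.955, 0.008], [0.015, 0.013, -1.0]]
contact_force: [1.1, 1.7, -4.9]
gripper_width: 0.587
```

```bash
python3 -c "
from plan import *
plan((621,-1,185),n=10,claw=1)
print(get_obs()['tool_rot'][:,2])"
```

```text
t 6.42 pos [ 577.5 -188.1  190.7] jaw 107.2 tilt 1.1 q [ 25.  25. -12.  95.   6.  62. 118.] F [ 1.1  1.7 -4.9] w 0.587 n 10
{"claw":1,"travel":[-9.7, 16.6, 0.6],"roll":0},{"claw":1,"travel":[-9.7, 16.6, 0.6],"roll":0},{"claw":1,"travel":[-9.7, 16.6, 0.6],"roll":0},{"claw":1,"travel":[-9.7, 16.6, 0.6],"roll":0},{"claw":1,"travel":[-9.7, 16.6, 0.6],"roll":0},{"claw":1,"travel":[-9.7, 16.6, 0.6],"roll":0},{"claw":1,"travel":[-9.7, 16.6, 0.6],"roll":0},{"claw":1,"travel":[-9.7, 16.6, 0.6],"roll":0},{"claw":1,"travel":[-9.7, 16.6, 0.6],"roll":0},{"claw":1,"travel":[-9.7, 16.6, 0.6],"roll":0}
[-0.01769964  0.00765461 -0.99981405]
```

Emit:
step_arm:
  increments:
    - {"claw":1,"travel":[-9.5,16.5,0],"roll":0}
    - {"claw":1,"travel":[-9.5,16.5,0],"roll":0}
    - {"claw":1,"travel":[-9.5,16.5,0],"roll":0}
    - {"claw":1,"travel":[-9.5,16.5,0],"roll":0}
    - {"claw":1,"travel":[-9.5,16.5,0],"roll":0}
    - {"claw":1,"travel":[-9.5,16.5,0],"roll":0}
    - {"claw":1,"travel":[-9.5,16.5,0],"roll":0}
    - {"claw":1,"travel":[-9.5,16.5,0],"roll":0}
    - {"claw":1,"travel":[-9.5,16.5,0],"roll":0}
    - {"claw":1,"travel":[-4,8,0],"roll":0}
    - {"claw":1,"travel":[0,0,0],"roll":0}

```text
clock: 7.33
position: [615.0, 7.3, 192.0]
tool_rot: [[-0.952, -0.306, -0.019], [-0.306, 0.952, 0.009], [0.016, 0.014, -1.0]]
contact_force: [0.3, 0.6, -4.2]
gripper_width: 0.586
```

```bash
python3 -c "
from ov import *
from plan import *
from rig import snapshot
import pickle
o=get_obs();R=o['tool_rot'];p=o['position'];print(R[:,2])
plan((621,-1,150),n=3,claw=1)
for n in('scene','top'):
    s=snapshot(n);pickle.dump(s,open(n+'6.pkl','wb'))
    overlay(s,[[621,-1,68],[621,-1,p[2]-73.3]],proj(s,[621,-1,90])[0],50,7,'pics/%s6.png'%n,[circ(p[0],p[1],p[2]-73.3,28),circ(p[0],p[1],p[2]+26.7,28)])
"
```

```text
[-0.01930957  0.00850702 -0.99977736]
t 7.33 pos [615.    7.3 192. ] jaw 107.8 tilt 1.21 q [  9.  26. -16.  94.   7.  63.  99.] F [ 0.3  0.6 -4.2] w 0.586 n 3
{"claw":1,"travel":[-1.3, -3.4, 13.9],"roll":0},{"claw":1,"travel":[-1.3, -3.4, 13.9],"roll":0},{"claw":1,"travel":[-1.3, -3.4, 13.9],"roll":0}
```

View pics/scene6.png

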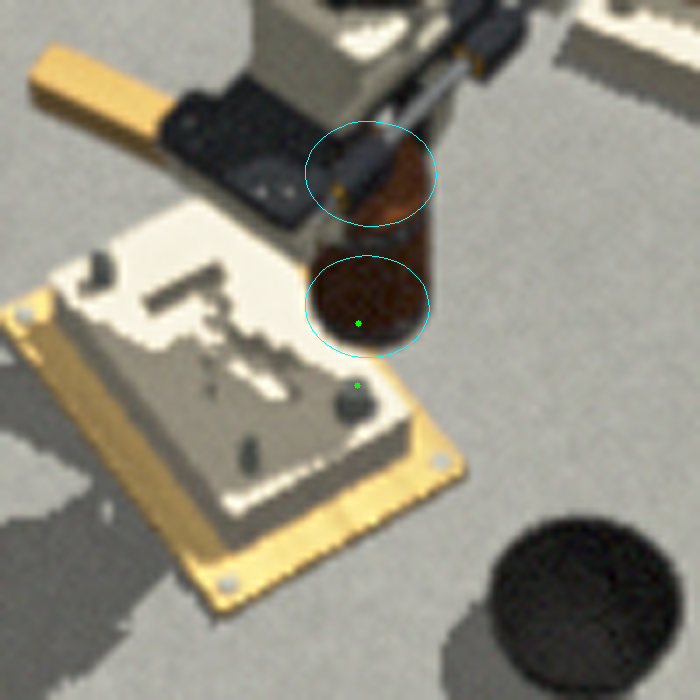

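The scene crop shows the pin top at (355,388), matching the prediction, and the head just above and behind it. I'll shift over and go down.

Emit:
step_arm:
  increments:
    - {"claw":1,"travel":[-1.5,-3.5,14],"roll":0}
    - {"claw":1,"travel":[-1.5,-3.5,14],"roll":0}
    - {"claw":1,"travel":[-1.5,-3.5,10],"roll":0}
    - {"claw":1,"travel":[0,0,0],"roll":0}
    - {"claw":1,"travel":[0,0,0],"roll":0}

```text
clock: 7.85
position: [620.7, -14.2, 148.1]
tool_rot: [[-0.955, -0.295, -0.022], [-0.295, 0.956, 0.002], [0.021, 0.008, -1.0]]
contact_force: [0.5, -0.0, -4.5]
gripper_width: 0.585
```

```bash
python3 -c "
from plan import *
plan((622,-1,140),n=1,claw=1);print(get_obs()['tool_rot'][:,2])"
```

```text
t 7.85 pos [620.7 -14.2 148.1] jaw 107.1 tilt 1.27 q [ 10.  29. -15.  95.   8.  58.  99.] F [ 0.5 -0.  -4.5] w 0.585 n 1
{"claw":1,"travel":[-5.3, 12.1, 8.1],"roll":0}
[-0.02216378  0.00194364 -0.99975246]
```

Emit:
step_arm:
  increments:
    - {"claw":1,"travel":[-4,10,2],"roll":0}
    - {"claw":1,"travel":[0,0,0],"roll":0}
    - {"claw":1,"travel":[0,0,0],"roll":0}

```text
clock: 8.1
position: [620.9, -4.8, 144.7]
tool_rot: [[-0.956, -0.291, -0.024], [-0.291, 0.957, 0.002], [0.023, 0.009, -1.0]]
contact_force: [0.7, -1.1, -3.4]
gripper_width: 0.587
```

Emit:
step_arm:
  increments:
    - {"claw":1,"travel":[0,0,4],"roll":0}

```text
clock: 8.18
position: [621.7, -3.7, 141.7]
tool_rot: [[-0.956, -0.292, -0.022], [-0.292, 0.956, 0.002], [0.021, 0.009, -1.0]]
contact_force: [0.5, 0.7, -3.8]
gripper_width: 0.589
```

Emit:
step_arm:
  increments:
    - {"claw":1,"travel":[0,0,4],"roll":0}

```text
clock: 8.27
position: [622.5, -3.4, 138.6]
tool_rot: [[-0.956, -0.293, -0.02], [-0.293, 0.956, 0.002], [0.019, 0.008, -1.0]]
contact_force: [-0.1, -0.3, 3.5]
gripper_width: 0.591
```

Emit:
step_arm:
  increments:
    - {"claw":1,"travel":[0,0,3],"roll":0}

```text
clock: 8.35
position: [623.6, -3.0, 136.8]
tool_rot: [[-0.956, -0.293, -0.018], [-0.293, 0.956, 0.002], [0.016, 0.007, -1.0]]
contact_force: [-1.6, -0.0, 4.3]
gripper_width: 0.587
```

Emit:
step_arm:
  increments:
    - {"claw":1,"travel":[0,0,5],"roll":0}
    - {"claw":1,"travel":[0,0,5],"roll":0}

```text
clock: 8.52
position: [625.2, -2.5, 129.0]
tool_rot: [[-0.956, -0.293, -0.013], [-0.294, 0.956, 0.002], [0.012, 0.006, -1.0]]
contact_force: [-1.4, -0.2, 3.3]
gripper_width: 0.589
```

Emit:
step_arm:
  increments:
    - {"claw":1,"travel":[0,0,5],"roll":0}

```text
clock: 8.6
position: [625.5, -2.4, 124.3]
tool_rot: [[-0.956, -0.293, -0.012], [-0.294, 0.956, 0.002], [0.011, 0.005, -1.0]]
contact_force: [-1.3, 0.9, 3.7]
gripper_width: 0.587
```

Emit:
step_arm:
  increments:
    - {"claw":1,"travel":[0,0,4],"roll":0}

```text
clock: 8.68
position: [627.4, -1.6, 123.1]
tool_rot: [[-0.956, -0.294, -0.008], [-0.294, 0.956, 0.003], [0.007, 0.005, -1.0]]
contact_force: [-6.1, 2.6, 35.9]
gripper_width: 0.589
```

Emit:
step_arm:
  increments:
    - {"claw":1,"travel":[0,0,1],"roll":0}
    - {"claw":1,"travel":[0,0,1],"roll":0}

```text
clock: 8.85
position: [628.4, -1.2, 123.5]
tool_rot: [[-0.956, -0.294, -0.006], [-0.294, 0.956, 0.002], [0.005, 0.004, -1.0]]
contact_force: [-4.1, 0.6, 8.8]
gripper_width: 0.589
```

```bash
python3 -c "
from ov import *
from rig import snapshot
from plan import *
import pickle
o=get_obs();R=o['tool_rot'];p=o['position'];print(R[:,2]);plan((610,-60,200))
for n in('scene',):
    s=snapshot(n);pickle.dump(s,open(n+'7.pkl','wb'))
    overlay(s,[],proj(s,[621,-1,90])[0],40,9,'pics/%s7.png'%n,[circ(p[0],p[1],50,28)])
"
```

```text
[-0.0056085   0.00207095 -0.99998213]
t 8.85 pos [628.4  -1.2 123.5] jaw 107.1 tilt 0.34 q [  9.  30. -15.  96.   9.  55.  98.] F [-4.1  0.6  8.8] w 0.589 n 3
{"claw":0,"travel":[11.7, -16.8, -25.5],"roll":0},{"claw":0,"travel":[11.7, -16.8, -25.5],"roll":0},{"claw":0,"travel":[11.7, -16.8, -25.5],"roll":0}Traceback (most recent call last):
  File "<string>", line 9, in <module>
    overlay(s,[],proj(s,[621,-1,90])[0],40,9,'pics/%s7.png'%n,[circ(p[0],p[1],50,28)])
    ~~~~~~~^^^^^^^^^^^^^^^^^^^^^^^^^^^^^^^^^^^^^^^^^^^^^^^^^^^^^^^^^^^^^^^^^^^^^^^^^^^
  File "ov.py", line 7, in overlay
    for p in f(pts): cv2.circle(im,tuple(int(v) for v in p),3,(0,255,0),-1)
             ~^^^^^
  File "ov.py", line 6, in <lambda>
    f=lambda P:((proj(s,P)-[x0,y0]+.5)*k-.5)
                 ~~~~^^^^^
  File "h.py", line 5, in proj
    r,_=cv2.Rodrigues(T[:3,:3]);return cv2.projectPoints(P,r,T[:3,3],s["K"],np.array(s["dist"]))[0][:,0]
                                       ~~~~~~~~~~~~~~~~~^^^^^^^^^^^^^^^^^^^^^^^^^^^^^^^^^^^^^^^^
cv2.error: OpenCV(4.12.0) /io/opencv/modules/core/src/matrix_expressions.cpp:24: error: (-5:Bad argument) Matrix operand is an empty matrix. in function 'checkOperandsExist'
```

Emit:
step_arm:
  increments:
    - {"claw":1,"travel":[0,0,-15],"roll":0}
    - {"claw":1,"travel":[5,-8,-20],"roll":0}
    - {"claw":1,"travel":[5,-10,-20],"roll":0}
    - {"claw":1,"travel":[5,-14,-10],"roll":0}
    - {"claw":1,"travel":[0,-14,0],"roll":0}
    - {"claw":1,"travel":[0,-10,0],"roll":0}
    - {"claw":1,"travel":[0,0,0],"roll":0}

```text
clock: 9.48
position: [625.8, -61.0, 179.4]
tool_rot: [[-0.955, -0.297, -0.019], [-0.297, 0.955, 0.003], [0.018, 0.008, -1.0]]
contact_force: [0.3, -1.6, -4.5]
gripper_width: 0.586
```

```bash
python3 -c "
from ov import *
from rig import snapshot
from plan import *
import pickle
o=get_obs();R=o['tool_rot'];p=o['position'];print(R[:,2]);plan((565,-290,190),claw=1,vmax=22)
for n in('scene',):
    s=snapshot(n);pickle.dump(s,open(n+'7.pkl','wb'))
    overlay(s,[[621,-1,50]],proj(s,[580,-30,90])[0],50,7,'pics/%s7.png'%n,[])
"
```

```text
[-0.01925823  0.00276356 -0.99981072]
t 9.48 pos [625.8 -61.  179.4] jaw 107.3 tilt 1.11 q [ 14.  27. -15.  93.   7.  62. 105.] F [ 0.3 -1.6 -4.5] w 0.586 n 11
{"claw":1,"travel":[11.5, -18.2, -0.9],"roll":0},{"claw":1,"travel":[11.5, -18.2, -0.9],"roll":0},{"claw":1,"travel":[11.5, -18.2, -0.9],"roll":0},{"claw":1,"travel":[11.5, -18.2, -0.9],"roll":0},{"claw":1,"travel":[11.5, -18.2, -0.9],"roll":0},{"claw":1,"travel":[11.5, -18.2, -0.9],"roll":0},{"claw":1,"travel":[11.5, -18.2, -0.9],"roll":0},{"claw":1,"travel":[11.5, -18.2, -0.9],"roll":0},{"claw":1,"travel":[11.5, -18.2, -0.9],"roll":0},{"claw":1,"travel":[11.5, -18.2, -0.9],"roll":0},{"claw":1,"travel":[11.5, -18.2, -0.9],"roll":0}
```

View pics/scene7.png

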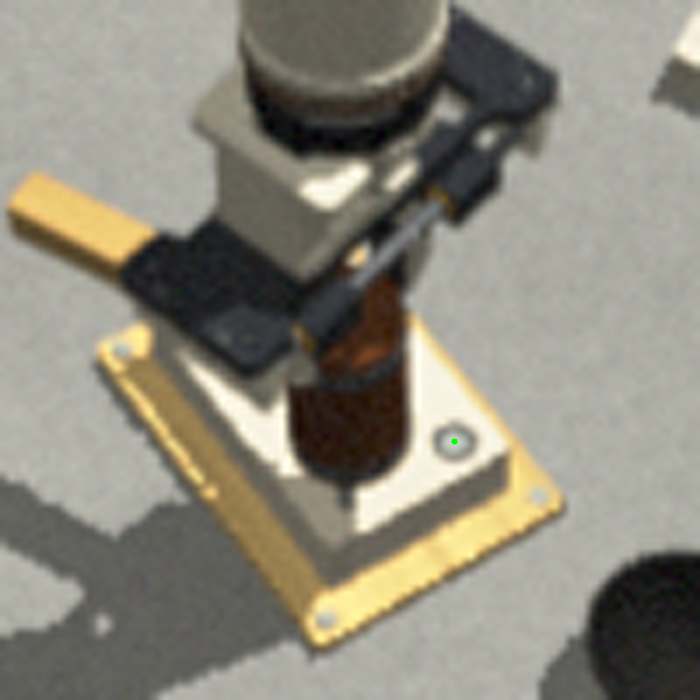

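The pin now sits flush, at crop (455,441), exactly on the projected point. I'll take the mallet back to its old place.

Emit:
step_arm:
  increments:
    - {"claw":1,"travel":[10,-18,0],"roll":0}
    - {"claw":1,"travel":[11.5,-18,0],"roll":0}
    - {"claw":1,"travel":[11.5,-18,0],"roll":0}
    - {"claw":1,"travel":[11.5,-18,0],"roll":0}
    - {"claw":1,"travel":[11.5,-18,0],"roll":0}
    - {"claw":1,"travel":[11.5,-18,0],"roll":0}
    - {"claw":1,"travel":[11.5,-18,0],"roll":0}
    - {"claw":1,"travel":[11.5,-18,0],"roll":0}
    - {"claw":1,"travel":[11.5,-18,0],"roll":0}
    - {"claw":1,"travel":[8,-14,0],"roll":0}
    - {"claw":1,"travel":[0,0,0],"roll":0}
    - {"claw":1,"travel":[0,0,0],"roll":0}

```text
clock: 10.53
position: [566.0, -250.2, 157.4]
tool_rot: [[-0.949, -0.311, -0.045], [-0.313, 0.95, 0.024], [0.035, 0.037, -0.999]]
contact_force: [-0.0, 1.3, -3.8]
gripper_width: 0.591
```

```bash
python3 -c "
from plan import *
print(get_obs()['tool_rot'][:,2]);plan((562,-292,85),claw=1,vmax=16)
"
```

```text
[-0.04479264  0.02448114 -0.9986963 ]
t 10.53 pos [ 566.  -250.2  157.4] jaw 108.2 tilt 2.93 q [ 30.  29. -12.  94.   6.  61. 125.] F [-0.   1.3 -3.8] w 0.591 n 6
{"claw":1,"travel":[2.4, -6.9, 11.9],"roll":0},{"claw":1,"travel":[2.4, -6.9, 11.9],"roll":0},{"claw":1,"travel":[2.4, -6.9, 11.9],"roll":0},{"claw":1,"travel":[2.4, -6.9, 11.9],"roll":0},{"claw":1,"travel":[2.4, -6.9, 11.9],"roll":0},{"claw":1,"travel":[2.4, -6.9, 11.9],"roll":0}
```

Emit:
step_arm:
  increments:
    - {"claw":1,"travel":[2,-7,12],"roll":0}
    - {"claw":1,"travel":[2,-7,12],"roll":0}
    - {"claw":1,"travel":[2,-7,12],"roll":0}
    - {"claw":1,"travel":[2,-7,12],"roll":0}
    - {"claw":1,"travel":[0,-4,12],"roll":0}
    - {"claw":1,"travel":[0,0,4],"roll":0}
    - {"claw":1,"travel":[0,0,0],"roll":0}

```text
clock: 11.12
position: [565.5, -277.1, 80.8]
tool_rot: [[-0.947, -0.318, -0.05], [-0.319, 0.947, 0.03], [0.037, 0.045, -0.998]]
contact_force: [1.3, 0.5, -3.4]
gripper_width: 0.585
```

```bash
python3 -c "
from plan import *
print(get_obs()['tool_rot'][:,2]);plan((562,-292,75),claw=1,vmax=16)
"
```

```text
[-0.0495663   0.03043175 -0.99830711]
t 11.12 pos [ 565.5 -277.1   80.8] jaw 108.6 tilt 3.33 q [ 32.  35. -11.  94.   7.  55. 127.] F [ 1.3  0.5 -3.4] w 0.585 n 2
{"claw":1,"travel":[3.9, -6.6, 2.7],"roll":0},{"claw":1,"travel":[3.9, -6.6, 2.7],"roll":0}
```

Emit:
step_arm:
  increments:
    - {"claw":1,"travel":[0,0,3],"roll":0}
    - {"claw":1,"travel":[0,0,2],"roll":0}

```text
clock: 11.28
position: [565.2, -276.3, 74.8]
tool_rot: [[-0.947, -0.318, -0.05], [-0.32, 0.947, 0.031], [0.038, 0.046, -0.998]]
contact_force: [0.6, -0.2, -3.3]
gripper_width: 0.586
```

Emit:
step_arm:
  increments:
    - {"claw":1,"travel":[0,0,2],"roll":0}

```text
clock: 11.37
position: [566.1, -276.0, 74.1]
tool_rot: [[-0.947, -0.318, -0.049], [-0.32, 0.947, 0.031], [0.036, 0.045, -0.998]]
contact_force: [-1.3, 2.2, 12.8]
gripper_width: 0.589
```

Emit:
step_arm:
  increments:
    - {"claw":1,"travel":[0,0,1.5],"roll":0}

```text
clock: 11.45
position: [567.2, -275.6, 74.3]
tool_rot: [[-0.947, -0.319, -0.047], [-0.321, 0.947, 0.031], [0.035, 0.044, -0.998]]
contact_force: [-1.4, 1.4, 3.0]
gripper_width: 0.59
```

Emit:
step_arm:
  increments:
    - {"claw":0,"travel":[0,0,0],"roll":0}
    - {"claw":0,"travel":[0,0,0],"roll":0}
    - {"claw":0,"travel":[0,0,0],"roll":0}
    - {"claw":0,"travel":[0,0,0],"roll":0}
    - {"claw":0,"travel":[0,0,0],"roll":0}

```text
clock: 11.87
position: [571.2, -276.1, 79.0]
tool_rot: [[-0.946, -0.321, -0.039], [-0.322, 0.946, 0.027], [0.028, 0.038, -0.999]]
contact_force: [0.0, -0.1, -0.2]
gripper_width: 0.902
```

```bash
python3 -c "
from plan import *
from ov import *
from rig import snapshot
print(get_obs()['tool_rot'][:,2]);plan((562,-292,75),claw=0,vmax=16)
s=snapshot('scene')
overlay(s,[[560,-280,50]],proj(s,[560,-280,50])[0],50,7,'pics/scene8.png',[circ(565,-276,100,28),circ(565,-276,0,28)])
"
```

```text
[-0.03859055  0.02705501 -0.99888878]
t 11.87 pos [ 571.2 -276.1   79. ] jaw 108.7 tilt 2.7 q [ 32.  35. -11.  94.   7.  54. 127.] F [ 0.  -0.1 -0.2] w 0.902 n 2
{"claw":0,"travel":[6.9, -6.1, 1.9],"roll":0},{"claw":0,"travel":[6.9, -6.1, 1.9],"roll":0}
```

View pics/scene8.png

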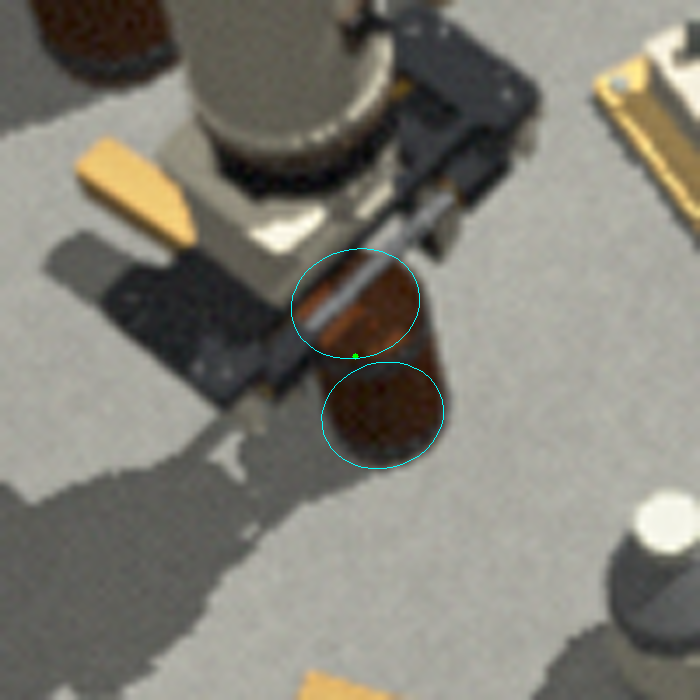

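The mallet stands upright where I left it, with the fingers clear of it. I'll rise and go to the upper half.

Emit:
step_arm:
  increments:
    - {"claw":0,"travel":[2,0,-12],"roll":0}
    - {"claw":0,"travel":[2,0,-18],"roll":0}
    - {"claw":0,"travel":[0,0,-22],"roll":0}
    - {"claw":0,"travel":[0,5,-22],"roll":0}
    - {"claw":0,"travel":[0,12,-15],"roll":0}
    - {"claw":0,"travel":[0,20,-10],"roll":0}

```text
clock: 12.42
position: [556.5, -249.7, 183.6]
tool_rot: [[-0.948, -0.314, -0.043], [-0.316, 0.949, 0.027], [0.033, 0.039, -0.999]]
contact_force: [-0.1, 0.4, -0.1]
gripper_width: 1.001
```

```bash
python3 -c "
from plan import *
print(get_obs()['tool_rot'][:,2]);plan((514,305,190),jaw=120,claw=0.35,vmax=26)
"
```

```text
[-0.04321316  0.02653958 -0.99871331]
t 12.42 pos [ 556.5 -249.7  183.6] jaw 108.3 tilt 2.91 q [ 31.  26. -12.  94.   5.  63. 126.] F [-0.1  0.4 -0.1] w 1.001 n 22
{"claw":0.35,"travel":[-6.1, 24.5, 0.5],"roll":-0.53},{"claw":0.35,"travel":[-6.3, 24.5, 0.5],"roll":-0.53},{"claw":0.35,"travel":[-6.6, 24.4, 0.4],"roll":-0.53},{"claw":0.35,"travel":[-6.8, 24.4, 0.4],"roll":-0.53},{"claw":0.35,"travel":[-7.0, 24.3, 0.4],"roll":-0.53},{"claw":0.35,"travel":[-7.2, 24.2, 0.4],"roll":-0.53},{"claw":0.35,"travel":[-7.5, 24.2, 0.4],"roll":-0.53},{"claw":0.35,"travel":[-7.7, 24.1, 0.4],"roll":-0.53},{"claw":0.35,"travel":[-7.9, 24.0, 0.4],"roll":-0.53},{"claw":0.35,"travel":[-8.1, 23.9, 0.4],"roll":-0.53},{"claw":0.35,"travel":[-8.4, 23.9, 0.4],"roll":-0.53},{"claw":0.35,"travel":[-8.6, 23.8, 0.4],"roll":-0.53},{"claw":0.35,"travel":[-8.8, 23.7, 0.3],"roll":-0.53},{"claw":0.35,"travel":[-9.0, 23.6, 0.3],"roll":-0.53},{"claw":0.35,"travel":[-9.2, 23.5, 0.3],"roll":-0.53},{"claw":0.35,"travel":[-9.5, 23.5, 0.3],"roll":-0.53},{"claw":0.35,"travel":[-9.7, 23.4, 0.3],"roll":-0.53},{"claw":0.35,"travel":[-9.9, 23.3, 0.3],"roll":-0.53},{"claw":0.35,"travel":[-10.1, 23.2, 0.3],"roll":-0.53},{"claw":0.35,"travel":[-10.3, 23.1, 0.3],"roll":-0.53},{"claw":0.35,"travel":[-10.5, 23.0, 0.3],"roll":-0.53},{"claw":0.35,"travel":[-10.7, 22.9, 0.2],"roll":-0.53}
```

Emit:
step_arm:
  increments:
    - {"claw":0.35,"travel":[-6,24.5,0],"roll":-0.5}
    - {"claw":0.35,"travel":[-6.5,24.5,0],"roll":-0.5}
    - {"claw":0.35,"travel":[-6.5,24.5,0],"roll":-0.5}
    - {"claw":0.35,"travel":[-7,24.5,0],"roll":-0.5}
    - {"claw":0.35,"travel":[-7,24.5,0],"roll":-0.5}
    - {"claw":0.35,"travel":[-7,24,0],"roll":-0.5}
    - {"claw":0.35,"travel":[-7.5,24,0],"roll":-0.5}
    - {"claw":0.35,"travel":[-7.5,24,0],"roll":-0.5}
    - {"claw":0.35,"travel":[-8,24,0],"roll":-0.5}
    - {"claw":0.35,"travel":[-8,24,0],"roll":-0.5}
    - {"claw":0.35,"travel":[-8.5,24,0],"roll":-0.5}

```text
clock: 13.33
position: [538.6, 30.9, 207.6]
tool_rot: [[-0.917, -0.397, -0.023], [-0.398, 0.917, 0.016], [0.015, 0.024, -1.0]]
contact_force: [0.1, 0.1, -0.0]
gripper_width: 0.647
```

```bash
python3 -c "
from plan import *
print(get_obs()['tool_rot'][:,2]);plan((514,305,160),jaw=120,claw=0.35,vmax=26)
"
```

```text
[-0.0233177   0.01583145 -0.99960275]
t 13.33 pos [538.6  30.9 207.6] jaw 113.4 tilt 1.62 q [ 12.  18. -20. 104.   6.  61. 103.] F [ 0.1  0.1 -0. ] w 0.647 n 11
{"claw":0.35,"travel":[-7.9, 23.6, 4.8],"roll":-0.6},{"claw":0.35,"travel":[-8.2, 23.6, 4.8],"roll":-0.6},{"claw":0.35,"travel":[-8.4, 23.5, 4.8],"roll":-0.6},{"claw":0.35,"travel":[-8.7, 23.4, 4.8],"roll":-0.6},{"claw":0.35,"travel":[-8.9, 23.3, 4.7],"roll":-0.6},{"claw":0.35,"travel":[-9.2, 23.2, 4.7],"roll":-0.6},{"claw":0.35,"travel":[-9.4, 23.1, 4.7],"roll":-0.6},{"claw":0.35,"travel":[-9.6, 23.0, 4.7],"roll":-0.6},{"claw":0.35,"travel":[-9.9, 22.9, 4.7],"roll":-0.6},{"claw":0.35,"travel":[-10.1, 22.8, 4.7],"roll":-0.6},{"claw":0.35,"travel":[-10.4, 22.7, 4.7],"roll":-0.6}
```

Emit:
step_arm:
  increments:
    - {"claw":0.35,"travel":[-8,23.5,4],"roll":-0.6}
    - {"claw":0.35,"travel":[-8,23.5,4],"roll":-0.6}
    - {"claw":0.35,"travel":[-8.5,23.5,4],"roll":-0.6}
    - {"claw":0.35,"travel":[-8.5,23.5,4],"roll":-0.6}
    - {"claw":0.35,"travel":[-9,23.5,4],"roll":-0.6}
    - {"claw":0.35,"travel":[-9,23,4],"roll":-0.6}
    - {"claw":0.35,"travel":[-9.5,23,4],"roll":-0.6}
    - {"claw":0.35,"travel":[-9.5,23,4],"roll":-0.6}
    - {"claw":0.35,"travel":[-10,23,4],"roll":-0.6}
    - {"claw":0.35,"travel":[-8,15,4],"roll":-0.6}
    - {"claw":0.35,"travel":[-2,5,0],"roll":-0.6}
    - {"claw":0.35,"travel":[0,0,0],"roll":0}

```text
clock: 14.33
position: [517.0, 294.3, 184.3]
tool_rot: [[-0.86, -0.511, -0.007], [-0.511, 0.86, 0.018], [-0.003, 0.019, -1.0]]
contact_force: [-0.1, -0.5, 0.5]
gripper_width: 0.652
```

```bash
python3 -c "
from plan import *
from ov import *
from rig import snapshot
import pickle
print(get_obs()['tool_rot'][:,2]);plan((514.5,311.5,100),jaw=120,claw=0.35,vmax=16)
for n in('scene','top'):
    s=snapshot(n);pickle.dump(s,open(n+'9.pkl','wb'))
    f=lambda P:frame(514.5,311.5,0,.526,P)
    overlay(s,f([[63,-30,30],[-63,-30,30]]),proj(s,[514,311,50])[0],50,7,'pics/%s9.png'%n,[f([[-80,-50,30],[80,-50,30],[80,50,30],[-80,50,30]]),f([[-45,-14,75],[45,-14,75],[45,14,75],[-45,14,75]])])
"
```

```text
[-0.00749914  0.01794923 -0.99981078]
t 14.33 pos [517.  294.3 184.3] jaw 120.7 tilt 1.11 q [-11.  25. -27.  98.  11.  60.  80.] F [-0.1 -0.5  0.5] w 0.652 n 6
{"claw":0.35,"travel":[-1.1, 2.4, 14.1],"roll":0.12},{"claw":0.35,"travel":[-1.1, 2.4, 14.1],"roll":0.12},{"claw":0.35,"travel":[-1.1, 2.4, 14.1],"roll":0.12},{"claw":0.35,"travel":[-1.1, 2.4, 14.1],"roll":0.12},{"claw":0.35,"travel":[-1.1, 2.4, 14.1],"roll":0.12},{"claw":0.35,"travel":[-1.0, 2.4, 14.1],"roll":0.12}
```

View pics/scene9.png

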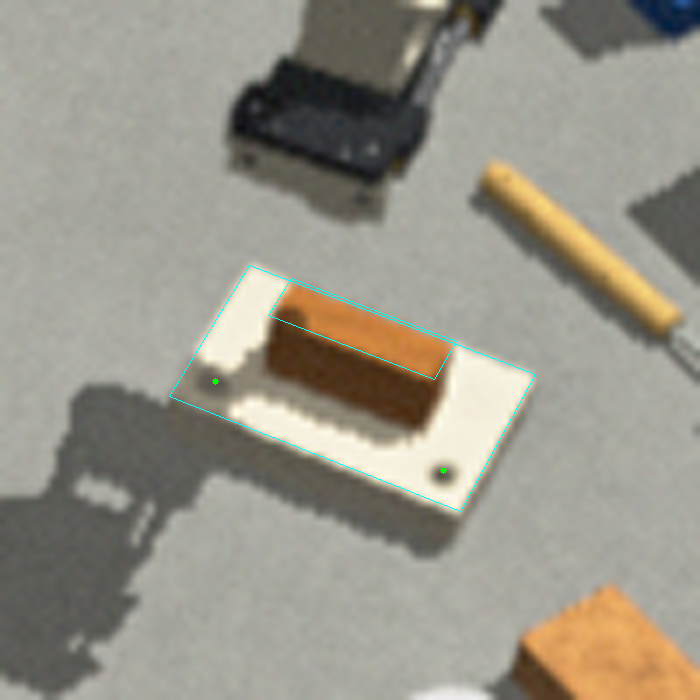

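View pics/top9.png

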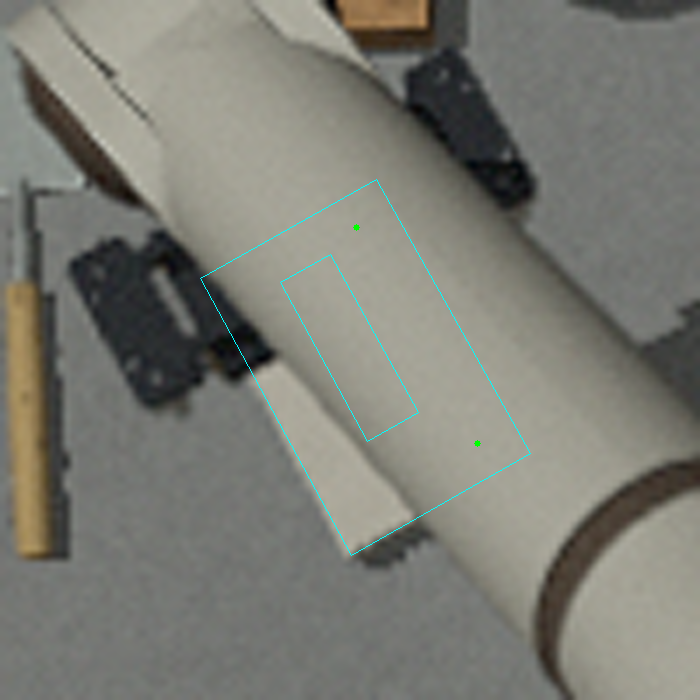

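The scene overlay fits the slab, rib and holes: big hole at (215,381), small at (443,470). The hand is coming in from above. I'll go down onto the rib.

Emit:
step_arm:
  increments:
    - {"claw":0.35,"travel":[-1,2.5,14],"roll":0}
    - {"claw":0.35,"travel":[-1,2.5,14],"roll":0}
    - {"claw":0.35,"travel":[-1,2.5,14],"roll":0}
    - {"claw":0.35,"travel":[-1,2.5,14],"roll":0}
    - {"claw":0.35,"travel":[-1,2.5,14],"roll":0}
    - {"claw":0.35,"travel":[0,0,5],"roll":0}
    - {"claw":0.35,"travel":[0,0,0],"roll":0}

```text
clock: 15.02
position: [520.4, 293.4, 104.1]
tool_rot: [[-0.871, -0.492, -0.003], [-0.492, 0.871, 0.01], [-0.002, 0.01, -1.0]]
contact_force: [-0.5, 0.2, 0.7]
gripper_width: 0.65
```

```bash
python3 -c "
from plan import *
print(get_obs()['tool_rot'][:,2]);plan((515,311.5,70),jaw=120,claw=0.35,vmax=16)
"
```

```text
[-0.00288245  0.01003737 -0.99994547]
t 15.02 pos [520.4 293.4 104.1] jaw 119.5 tilt 0.6 q [-13.  30. -25. 102.  15.  51.  76.] F [-0.5  0.2  0.7] w 0.65 n 3
{"claw":0.35,"travel":[-1.4, 6.0, 11.4],"roll":-0.17},{"claw":0.35,"travel":[-1.4, 6.0, 11.4],"roll":-0.17},{"claw":0.35,"travel":[-1.4, 6.0, 11.4],"roll":-0.17}
```

Emit:
step_arm:
  increments:
    - {"claw":0.35,"travel":[-1.5,9,3],"roll":0}
    - {"claw":0.35,"travel":[-1.5,9,3],"roll":0}
    - {"claw":0.35,"travel":[0,0,0],"roll":0}
    - {"claw":0.35,"travel":[0,0,0],"roll":0}

```text
clock: 15.35
position: [515.0, 309.8, 98.4]
tool_rot: [[-0.873, -0.488, -0.002], [-0.488, 0.873, 0.009], [-0.003, 0.009, -1.0]]
contact_force: [0.4, 0.4, 0.1]
gripper_width: 0.651
```

```bash
python3 -c "
from plan import *
print(get_obs()['tool_rot'][:,2]);plan((515,311.5,70),jaw=120,claw=0.35,vmax=16)
"
```

```text
[-0.00195456  0.0093424  -0.99995445]
t 15.35 pos [515.  309.8  98.4] jaw 119.2 tilt 0.55 q [-15.  31. -24. 101.  15.  51.  74.] F [0.4 0.4 0.1] w 0.651 n 2
{"claw":0.35,"travel":[-0.4, 0.6, 14.2],"roll":-0.39},{"claw":0.35,"travel":[-0.4, 0.6, 14.2],"roll":-0.39}
```

Emit:
step_arm:
  increments:
    - {"claw":0.35,"travel":[-0.5,1,9],"roll":-0.4}
    - {"claw":0.35,"travel":[-0.5,1,9],"roll":-0.4}
    - {"claw":0.35,"travel":[0,1,9],"roll":0}
    - {"claw":0.35,"travel":[0,0,0],"roll":0}

```text
clock: 15.68
position: [515.4, 315.0, 70.9]
tool_rot: [[-0.864, -0.503, 0.002], [-0.503, 0.864, 0.011], [-0.007, 0.009, -1.0]]
contact_force: [-0.0, -0.3, 0.1]
gripper_width: 0.653
```

```bash
python3 -c "
from plan import *
print(get_obs()['tool_rot'][:,2]);plan((515,311.5,44),jaw=120,claw=0.35,vmax=10)
"
```

```text
[ 0.00176134  0.01125943 -0.99993506]
t 15.68 pos [515.4 315.   70.9] jaw 120.2 tilt 0.65 q [-16.  33. -24. 102.  17.  48.  73.] F [-0.  -0.3  0.1] w 0.653 n 3
{"claw":0.35,"travel":[0.8, -1.0, 8.9],"roll":0.06},{"claw":0.35,"travel":[0.8, -1.0, 8.9],"roll":0.06},{"claw":0.35,"travel":[0.8, -1.0, 8.9],"roll":0.06}
```

Emit:
step_arm:
  increments:
    - {"claw":0.35,"travel":[0.5,-1,9],"roll":0}
    - {"claw":0.35,"travel":[0.5,-1,9],"roll":0}
    - {"claw":0.35,"travel":[0.5,-0.5,8],"roll":0}
    - {"claw":0.35,"travel":[0,0,0],"roll":0}

```text
clock: 16.02
position: [514.9, 311.3, 41.0]
tool_rot: [[-0.865, -0.503, 0.0], [-0.503, 0.864, 0.01], [-0.005, 0.009, -1.0]]
contact_force: [-0.4, -0.2, 0.4]
gripper_width: 0.647
```

```bash
python3 -c "
from plan import *
print(get_obs()['tool_rot'][:,2]);plan((515,311.5,44),jaw=120,claw=0.35,vmax=10)
"
```

```text
[ 3.65675337e-04  1.01962040e-02 -9.99947950e-01]
t 16.02 pos [514.9 311.3  41. ] jaw 120.2 tilt 0.58 q [-16.  35. -23. 103.  18.  45.  72.] F [-0.4 -0.2  0.4] w 0.647 n 1
{"claw":0.35,"travel":[-0.2, 0.1, -3.0],"roll":0.17}
```

Emit:
step_arm:
  increments:
    - {"claw":1,"travel":[0,0,-1],"roll":0}
    - {"claw":1,"travel":[0,0,0],"roll":0}
    - {"claw":1,"travel":[0,0,0],"roll":0}
    - {"claw":1,"travel":[0,0,0],"roll":0}
    - {"claw":1,"travel":[0,0,0],"roll":0}
    - {"claw":1,"travel":[0,0,0],"roll":0}
    - {"claw":1,"travel":[0,0,0],"roll":0}
  newtons: 45

```text
clock: 16.6
position: [514.4, 311.9, 41.8]
tool_rot: [[-0.864, -0.503, -0.0], [-0.503, 0.864, 0.011], [-0.005, 0.01, -1.0]]
contact_force: [0.8, -0.1, -3.4]
gripper_width: 0.3
```

```bash
python3 -c "
from plan import *
print(get_obs()['tool_rot'][:,2]);plan((515,311.5,100),jaw=120,claw=1,vmax=10)
"
```

```text
[-4.80131838e-04  1.10068699e-02 -9.99939307e-01]
t 16.6 pos [514.4 311.9  41.8] jaw 120.2 tilt 0.63 q [-16.  35. -23. 103.  18.  45.  72.] F [ 0.8 -0.1 -3.4] w 0.3 n 6
{"claw":1,"travel":[-0.1, -0.0, -9.7],"roll":0.03},{"claw":1,"travel":[-0.1, -0.0, -9.7],"roll":0.03},{"claw":1,"travel":[-0.1, -0.0, -9.7],"roll":0.03},{"claw":1,"travel":[-0.1, -0.0, -9.7],"roll":0.03},{"claw":1,"travel":[-0.1, -0.0, -9.7],"roll":0.03},{"claw":1,"travel":[-0.1, -0.0, -9.7],"roll":0.03}
```

The rib is gripped, with the opening at 27.6 mm. I'll lift it.

Emit:
step_arm:
  increments:
    - {"claw":1,"travel":[0,0,-8],"roll":0}
    - {"claw":1,"travel":[0,0,-14],"roll":0}
    - {"claw":1,"travel":[0,0,-16],"roll":0}
    - {"claw":1,"travel":[0,0,-18],"roll":0}
    - {"claw":1,"travel":[0,0,-18],"roll":0}
    - {"claw":1,"travel":[0,0,-18],"roll":0}
    - {"claw":1,"travel":[0,0,-14],"roll":0}
    - {"claw":1,"travel":[0,0,0],"roll":0}

```text
clock: 17.27
position: [508.7, 304.1, 147.9]
tool_rot: [[-0.865, -0.502, -0.015], [-0.502, 0.865, -0.001], [0.013, 0.007, -1.0]]
contact_force: [1.0, 1.1, -5.2]
gripper_width: 0.301
```

```bash
python3 -c "
from plan import *
from ov import *
from rig import snapshot
import pickle
print(get_obs()['tool_rot'][:,2],get_obs()['wrist_torque']);plan((559,-33,165),jaw=91.7,claw=1,vmax=20)
o=get_obs();p=o['position'];R=o['tool_rot'];print(R)
s=snapshot('scene')
f=lambda P:frame(p[0],p[1],p[2]-41.8,np.arctan2(-R[0,1],R[1,1]),P)
overlay(s,f([[63,-30,30],[-63,-30,30]]),proj(s,p)[0],50,7,'pics/scene10.png',[f([[-80,-50,30],[80,-50,30],[80,50,30],[-80,50,30]]),f([[-45,-14,75],[45,-14,75],[45,14,75],[-45,14,75]])])
"
```

```text
[-1.49464231e-02 -5.03591604e-04 -9.99888169e-01] [ 0.19336329 -0.09792088 -0.02619808]
t 17.27 pos [508.7 304.1 147.9] jaw 120.1 tilt 0.86 q [-13.  27. -26. 100.  13.  57.  76.] F [ 1.   1.1 -5.2] w 0.301 n 18
{"claw":1,"travel":[7.0, -17.6, -1.0],"roll":1.58},{"claw":1,"travel":[6.5, -17.8, -1.0],"roll":1.58},{"claw":1,"travel":[6.0, -17.9, -1.0],"roll":1.58},{"claw":1,"travel":[5.5, -18.1, -1.0],"roll":1.58},{"claw":1,"travel":[5.0, -18.3, -1.0],"roll":1.58},{"claw":1,"travel":[4.5, -18.4, -1.0],"roll":1.58},{"claw":1,"travel":[4.0, -18.5, -1.0],"roll":1.58},{"claw":1,"travel":[3.5, -18.6, -1.0],"roll":1.58},{"claw":1,"travel":[3.0, -18.7, -1.0],"roll":1.58},{"claw":1,"travel":[2.5, -18.8, -1.1],"roll":1.58},{"claw":1,"travel":[1.9, -18.8, -1.1],"roll":1.58},{"claw":1,"travel":[1.4, -18.9, -1.1],"roll":1.58},{"claw":1,"travel":[0.9, -18.9, -1.1],"roll":1.58},{"claw":1,"travel":[0.4, -18.9, -1.1],"roll":1.58},{"claw":1,"travel":[-0.1, -18.9, -1.1],"roll":1.58},{"claw":1,"travel":[-0.7, -18.9, -1.1],"roll":1.58},{"claw":1,"travel":[-1.2, -18.9, -1.1],"roll":1.58},{"claw":1,"travel":[-1.7, -18.9, -1.1],"roll":1.58}
[[-8.64625113e-01 -5.02195200e-01 -1.49464231e-02]
 [-5.02244731e-01  8.64725377e-01 -5.03591604e-04]
 [ 1.31774526e-02  7.07134429e-03 -9.99888169e-01]]
```

View pics/scene10.png

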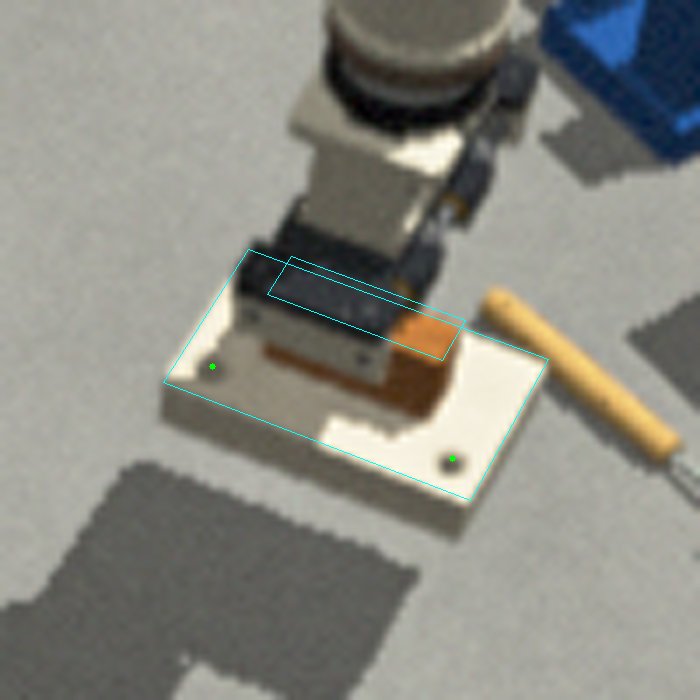

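Lifted; the slab and holes match the overlay to within about 1 px. I'll carry it over the lower half, turning about 28° on the way.

Emit:
step_arm:
  increments:
    - {"claw":1,"travel":[6,-15,-2],"roll":1.5}
    - {"claw":1,"travel":[6.5,-18,-1],"roll":1.6}
    - {"claw":1,"travel":[6,-18,-1],"roll":1.6}
    - {"claw":1,"travel":[5.5,-18,-1],"roll":1.6}
    - {"claw":1,"travel":[5,-18,-1],"roll":1.6}
    - {"claw":1,"travel":[4.5,-18.5,-1],"roll":1.6}
    - {"claw":1,"travel":[4,-18.5,-1],"roll":1.6}
    - {"claw":1,"travel":[3.5,-18.5,-1],"roll":1.6}
    - {"claw":1,"travel":[3,-18.5,-1],"roll":1.6}
    - {"claw":1,"travel":[2.5,-19,-1],"roll":1.6}

```text
clock: 18.15
position: [524.4, 100.1, 145.0]
tool_rot: [[-0.973, -0.226, -0.038], [-0.226, 0.974, -0.009], [0.039, -0.0, -0.999]]
contact_force: [0.0, 0.2, -5.8]
gripper_width: 0.298
```

```bash
python3 -c "
from plan import *
print(get_obs()['tool_rot'][:,2]);plan((559,-33,165),jaw=91.7,claw=1,vmax=20)
"
```

```text
[-0.03839122 -0.00896517 -0.99922257]
t 18.15 pos [524.4 100.1 145. ] jaw 103.1 tilt 2.26 q [  2.  22. -20. 107.   9.  55.  82.] F [ 0.   0.2 -5.8] w 0.298 n 7
{"claw":1,"travel":[-0.4, -19.6, -2.9],"roll":1.62},{"claw":1,"travel":[-1.0, -19.6, -2.9],"roll":1.62},{"claw":1,"travel":[-1.5, -19.6, -2.9],"roll":1.62},{"claw":1,"travel":[-2.1, -19.5, -2.9],"roll":1.62},{"claw":1,"travel":[-2.6, -19.5, -3.0],"roll":1.62},{"claw":1,"travel":[-3.2, -19.4, -3.0],"roll":1.62},{"claw":1,"travel":[-3.7, -19.3, -3.0],"roll":1.62}
```

Emit:
step_arm:
  increments:
    - {"claw":1,"travel":[-0.5,-18,-4],"roll":1.6}
    - {"claw":1,"travel":[-1,-18,-4],"roll":1.6}
    - {"claw":1,"travel":[-1.5,-18,-4],"roll":1.6}
    - {"claw":1,"travel":[-2,-18,-4],"roll":1.6}
    - {"claw":1,"travel":[-2.5,-18,-4],"roll":1.6}
    - {"claw":1,"travel":[-3,-16,-3],"roll":1.6}
    - {"claw":1,"travel":[-3,-8,-3],"roll":1.2}
    - {"claw":1,"travel":[0,0,0],"roll":0}
    - {"claw":1,"travel":[0,0,0],"roll":0}
    - {"claw":1,"travel":[0,0,0],"roll":0}

```text
clock: 18.98
position: [548.0, -36.1, 164.0]
tool_rot: [[-0.998, -0.003, -0.055], [-0.002, 1.0, -0.015], [0.055, -0.015, -0.998]]
contact_force: [-0.5, -0.5, -5.1]
gripper_width: 0.299
```

```bash
python3 -c "
from plan import *
print(get_obs()['tool_rot'][:,2]);plan((559,-33,140),jaw=91.7,claw=1,vmax=20)
"
```

```text
[-0.05542718 -0.01516786 -0.99834752]
t 18.98 pos [548.  -36.1 164. ] jaw 90.1 tilt 3.29 q [ 12.  22. -14. 103.   7.  59.  85.] F [-0.5 -0.5 -5.1] w 0.299 n 2
{"claw":1,"travel":[-6.1, 1.7, 11.7],"roll":-0.78},{"claw":1,"travel":[-6.2, 1.7, 11.7],"roll":-0.78}
```

Emit:
step_arm:
  increments:
    - {"claw":1,"travel":[-4,20,0],"roll":0}
    - {"claw":1,"travel":[-4,30,0],"roll":0}
    - {"claw":1,"travel":[0,30,0],"roll":0}

```text
clock: 19.23
position: [555.5, 39.2, 161.5]
tool_rot: [[-0.998, 0.006, -0.057], [0.007, 1.0, -0.019], [0.057, -0.019, -0.998]]
contact_force: [0.1, -0.3, -5.3]
gripper_width: 0.299
```

```bash
python3 -c "
from plan import *
print(get_obs()['tool_rot'][:,2]);plan((559,-33,160),jaw=91.7,claw=1,n=10)
"
```

```text
[-0.05688521 -0.01899738 -0.99819997]
t 19.23 pos [555.5  39.2 161.5] jaw 89.6 tilt 3.44 q [  5.  23. -15. 102.   8.  59.  76.] F [ 0.1 -0.3 -5.3] w 0.299 n 10
{"claw":1,"travel":[-0.4, -7.2, 0.3],"roll":-0.21},{"claw":1,"travel":[-0.4, -7.2, 0.3],"roll":-0.21},{"claw":1,"travel":[-0.4, -7.2, 0.3],"roll":-0.21},{"claw":1,"travel":[-0.3, -7.2, 0.3],"roll":-0.21},{"claw":1,"travel":[-0.3, -7.2, 0.3],"roll":-0.21},{"claw":1,"travel":[-0.3, -7.2, 0.3],"roll":-0.21},{"claw":1,"travel":[-0.3, -7.2, 0.3],"roll":-0.21},{"claw":1,"travel":[-0.2, -7.2, 0.3],"roll":-0.21},{"claw":1,"travel":[-0.2, -7.2, 0.3],"roll":-0.21},{"claw":1,"travel":[-0.2, -7.2, 0.3],"roll":-0.21}
```

Emit:
step_arm:
  increments:
    - {"claw":1,"travel":[0,0,0],"roll":0}
    - {"claw":1,"travel":[0,0,0],"roll":0}

```text
clock: 19.4
position: [554.2, 52.8, 161.3]
tool_rot: [[-0.998, -0.009, -0.057], [-0.009, 1.0, -0.012], [0.057, -0.012, -0.998]]
contact_force: [0.1, -1.9, -4.7]
gripper_width: 0.3
```

```bash
python3 -c "
from plan import *
print(get_obs()['tool_rot'][:,2]);plan((559,-33,160),jaw=91.7,claw=1,n=12)
"
```

```text
[-0.05732325 -0.0123194  -0.99827966]
t 19.4 pos [554.2  52.8 161.3] jaw 90.5 tilt 3.36 q [  4.  23. -16. 102.   7.  59.  76.] F [ 0.1 -1.9 -4.7] w 0.3 n 12
{"claw":1,"travel":[-0.3, -7.1, 0.2],"roll":-0.1},{"claw":1,"travel":[-0.3, -7.1, 0.2],"roll":-0.1},{"claw":1,"travel":[-0.3, -7.1, 0.2],"roll":-0.1},{"claw":1,"travel":[-0.3, -7.1, 0.2],"roll":-0.1},{"claw":1,"travel":[-0.3, -7.2, 0.2],"roll":-0.1},{"claw":1,"travel":[-0.3, -7.2, 0.2],"roll":-0.1},{"claw":1,"travel":[-0.3, -7.2, 0.2],"roll":-0.1},{"claw":1,"travel":[-0.3, -7.2, 0.2],"roll":-0.1},{"claw":1,"travel":[-0.2, -7.2, 0.2],"roll":-0.1},{"claw":1,"travel":[-0.2, -7.2, 0.2],"roll":-0.1},{"claw":1,"travel":[-0.2, -7.2, 0.2],"roll":-0.1},{"claw":1,"travel":[-0.2, -7.2, 0.2],"roll":-0.1}
```

Emit:
step_arm:
  increments:
    - {"claw":1,"travel":[-20,0,0],"roll":0}
    - {"claw":1,"travel":[-25,0,0],"roll":0}
    - {"claw":1,"travel":[-20,0,0],"roll":0}
    - {"claw":1,"travel":[0,0,0],"roll":0}

```text
clock: 19.73
position: [617.5, 61.7, 156.7]
tool_rot: [[-0.998, -0.023, -0.061], [-0.022, 1.0, -0.01], [0.061, -0.008, -0.998]]
contact_force: [-0.1, -0.0, -4.4]
gripper_width: 0.299
```

```bash
python3 -c "
from plan import *
print(get_obs()['tool_rot'][:,2]);plan((559,-33,160),jaw=91.7,claw=1,n=12)
"
```

```text
[-0.06060066 -0.00968157 -0.99811514]
t 19.73 pos [617.5  61.7 156.7] jaw 91.3 tilt 3.52 q [  3.  30. -15.  93.   8.  62.  76.] F [-0.1 -0.  -4.4] w 0.299 n 12
{"claw":1,"travel":[5.1, -7.8, 0.1],"roll":-0.03},{"claw":1,"travel":[5.1, -7.8, 0.1],"roll":-0.03},{"claw":1,"travel":[5.1, -7.8, 0.1],"roll":-0.03},{"claw":1,"travel":[5.1, -7.8, 0.1],"roll":-0.03},{"claw":1,"travel":[5.1, -7.8, 0.1],"roll":-0.03},{"claw":1,"travel":[5.1, -7.8, 0.1],"roll":-0.03},{"claw":1,"travel":[5.1, -7.8, 0.1],"roll":-0.03},{"claw":1,"travel":[5.1, -7.8, 0.1],"roll":-0.03},{"claw":1,"travel":[5.1, -7.8, 0.1],"roll":-0.03},{"claw":1,"travel":[5.1, -7.8, 0.1],"roll":-0.03},{"claw":1,"travel":[5.1, -7.8, 0.1],"roll":-0.03},{"claw":1,"travel":[5.1, -7.8, 0.1],"roll":-0.03}
```

Emit:
step_arm:
  increments:
    - {"claw":1,"travel":[0,0,-15],"roll":0}
    - {"claw":1,"travel":[0,0,-25],"roll":0}
    - {"claw":1,"travel":[0,0,0],"roll":0}

```text
clock: 19.98
position: [617.7, 64.8, 194.2]
tool_rot: [[-0.997, -0.027, -0.068], [-0.027, 1.0, -0.008], [0.068, -0.007, -0.998]]
contact_force: [1.9, 0.4, -3.8]
gripper_width: 0.295
```

```bash
python3 -c "
from plan import *
print(get_obs()['tool_rot'][:,2]);plan((559,-33,160),jaw=91.7,claw=1,n=12)
"
```

```text
[-0.06792684 -0.00834011 -0.99765544]
t 19.98 pos [617.7  64.8 194.2] jaw 91.5 tilt 3.92 q [  3.  28. -16.  90.   8.  67.  77.] F [ 1.9  0.4 -3.8] w 0.295 n 12
{"claw":1,"travel":[4.9, -8.0, 3.2],"roll":-0.01},{"claw":1,"travel":[4.9, -8.0, 3.2],"roll":-0.01},{"claw":1,"travel":[4.9, -8.0, 3.2],"roll":-0.01},{"claw":1,"travel":[4.9, -8.0, 3.2],"roll":-0.01},{"claw":1,"travel":[4.9, -8.0, 3.2],"roll":-0.01},{"claw":1,"travel":[4.9, -8.0, 3.2],"roll":-0.01},{"claw":1,"travel":[4.9, -8.0, 3.2],"roll":-0.01},{"claw":1,"travel":[4.9, -8.0, 3.2],"roll":-0.01},{"claw":1,"travel":[4.9, -8.0, 3.2],"roll":-0.01},{"claw":1,"travel":[4.9, -8.0, 3.2],"roll":-0.01},{"claw":1,"travel":[4.9, -8.0, 3.2],"roll":-0.01},{"claw":1,"travel":[4.9, -8.0, 3.2],"roll":-0.01}
```

```bash
cat > held.py <<'E'
from plan import *
from ov import *
R0=np.array([[-.8640,-.5030,-.0005],[-.5030,.8640,.0110],[-.005,.010,-.99994]])
U,_,V=np.linalg.svd(R0);R0=U@V
p0=np.array([514.4,311.9,41.8]);c,s_=np.cos(.5265),np.sin(.5265)
Rm0=np.array([[c,-s_,0],[s_,c,0],[0,0,1]])
Rrel=R0.T@Rm0; trel=R0.T@(np.array([514.5,311.5,0])-p0)
LOW=(559,-33,0,.030)
def mould(o=None):
    o=o or get_obs();R=o["tool_rot"];return R@Rrel, o["position"]+R@trel
HB=np.array([-63,-30,0]);HS=np.array([63,-30,0])
def report():
    o=get_obs();Rm,pm=mould(o)
    D=frame(*LOW,[[-63,-30,50],[63,-30,50],[0,0,50]])
    print("t",round(o["clock"],2),"TCP",o["position"].round(1),"ztool",o["tool_rot"][:,2].round(3),"F",o["contact_force"].round(1),"Tq",o["wrist_torque"].round(2),"w",round(o["gripper_width"],3))
    yaw=np.degrees(np.arctan2(Rm[1,0],Rm[0,0]));print("mould p",pm.round(1),"yaw",yaw.round(2),"zm",Rm[:,2].round(3))
    for n,h,d in(("big",HB,D[0]),("small",HS,D[1])): print(n,"dowel-hole",(d-(pm+Rm@h)).round(1))
    dw=np.array([559,-33,pm[2]])-pm; t=o["tool_rot"].T@dw
    print("xy move in tool:",t.round(1),"roll cmd",round(-(np.degrees(.030)-yaw),2))
    return o,Rm,pm
def pic(n,name,k=7,half=50):
    from rig import snapshot
    s=snapshot(n);pickle.dump(s,open(name+'.pkl','wb'));Rm,pm=mould()
    f=lambda P:np.asarray(P,float)@Rm.T+pm
    overlay(s,np.r_[f([[63,-30,30],[-63,-30,30]]),frame(*LOW,[[63,-30,78],[-63,-30,78]])],proj(s,[559,-33,80])[0],half,k,'pics/%s.png'%name,[f([[-80,-50,30],[80,-50,30],[80,50,30],[-80,50,30]]),frame(*LOW,[[-80,-50,50],[80,-50,50],[80,50,50],[-80,50,50]])])
E
python3 -c "
from held import *
report();plan((562,-32,160),jaw=91.7,claw=1,n=6)"
```

```text
t 19.98 TCP [617.7  64.8 194.2] ztool [-0.068 -0.008 -0.998] F [ 1.9  0.4 -3.8] Tq [ 0.13 -0.48  0.02] w 0.295
mould p [614.6  63.6 152.5] yaw 1.48 zm [0.073 0.018 0.997]
big dowel-hole [ -55.6  -96.9 -107.6]
small dowel-hole [-55.3 -96.3 -98.4]
xy move in tool: [ 58.  -95.1   4.6] roll cmd -0.24
t 19.98 pos [617.7  64.8 194.2] jaw 91.5 tilt 3.92 q [  3.  28. -16.  90.   8.  67.  77.] F [ 1.9  0.4 -3.8] w 0.295 n 6
{"claw":1,"travel":[9.3, -15.8, 6.4],"roll":-0.03},{"claw":1,"travel":[9.3, -15.8, 6.4],"roll":-0.03},{"claw":1,"travel":[9.3, -15.8, 6.4],"roll":-0.03},{"claw":1,"travel":[9.3, -15.8, 6.4],"roll":-0.03},{"claw":1,"travel":[9.3, -15.8, 6.4],"roll":-0.03},{"claw":1,"travel":[9.3, -15.8, 6.4],"roll":-0.03}
```

Emit:
step_arm:
  increments:
    - {"claw":1,"travel":[11,-19,8],"roll":0}
    - {"claw":1,"travel":[11,-19,8],"roll":0}
    - {"claw":1,"travel":[11,-19,8],"roll":0}
    - {"claw":1,"travel":[11,-19,8],"roll":0}
    - {"claw":1,"travel":[7,-10,4],"roll":0}
    - {"claw":1,"travel":[0,0,0],"roll":0}
    - {"claw":1,"travel":[0,0,0],"roll":0}

```text
clock: 20.57
position: [561.1, -19.3, 156.5]
tool_rot: [[-0.997, -0.037, -0.069], [-0.036, 0.999, -0.004], [0.069, -0.001, -0.998]]
contact_force: [-0.9, 1.4, -4.8]
gripper_width: 0.299
```

```bash
python3 -c "
from held import *
report()"
```

```text
t 20.57 TCP [561.1 -19.3 156.5] ztool [-0.069 -0.004 -0.998] F [-0.9  1.4 -4.8] Tq [ 0.09 -0.23 -0.04] w 0.299
mould p [557.9 -20.3 114.8] yaw 2.05 zm [0.074 0.014 0.997]
big dowel-hole [  0.7 -12.4 -69.8]
small dowel-hole [  1.1 -13.1 -60.5]
xy move in tool: [ -0.6 -12.7  -0. ] roll cmd 0.33
```

Emit:
step_arm:
  increments:
    - {"claw":1,"travel":[-0.5,-8,4],"roll":0.3}
    - {"claw":1,"travel":[0,-3,8],"roll":0}
    - {"claw":1,"travel":[0,0,4],"roll":0}
    - {"claw":1,"travel":[0,0,0],"roll":0}

```text
clock: 20.9
position: [563.3, -27.1, 139.6]
tool_rot: [[-0.997, -0.035, -0.065], [-0.035, 0.999, -0.002], [0.065, 0.001, -0.998]]
contact_force: [-0.3, -0.6, -5.8]
gripper_width: 0.298
```

```bash
python3 -c "
from held import *
report();pic('scene','scene11')"
```

```text
t 20.9 TCP [563.3 -27.1 139.6] ztool [-0.065 -0.002 -0.998] F [-0.3 -0.6 -5.8] Tq [ 0.11 -0.12 -0.03] w 0.298
mould p [560.3 -28.   97.9] yaw 1.97 zm [0.07  0.012 0.997]
big dowel-hole [ -1.6  -4.7 -52.6]
small dowel-hole [ -1.3  -5.3 -43.8]
xy move in tool: [ 1.5 -4.9  0.1] roll cmd 0.25
```

View pics/scene11.png

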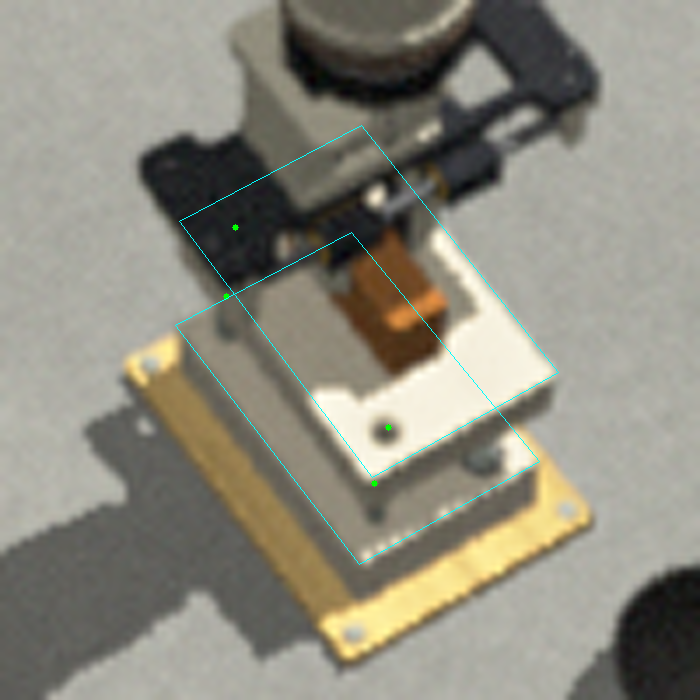

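```bash
python3 -c "
from held import *
s=load('scene11');Rm,pm=mould()
f=lambda P:np.asarray(P,float)@Rm.T+pm
overlay(s,f([[63,-30,30]]),proj(s,[600,0,110])[0],28,14,'pics/s11z.png',[f([[80,-50,30],[80,50,30],[80,50,0],[80,-50,0]]),f([[45,-14,75],[45,14,75],[45,14,30],[45,-14,30]])])
"
```

```text
(no output)
```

View pics/s11z.png

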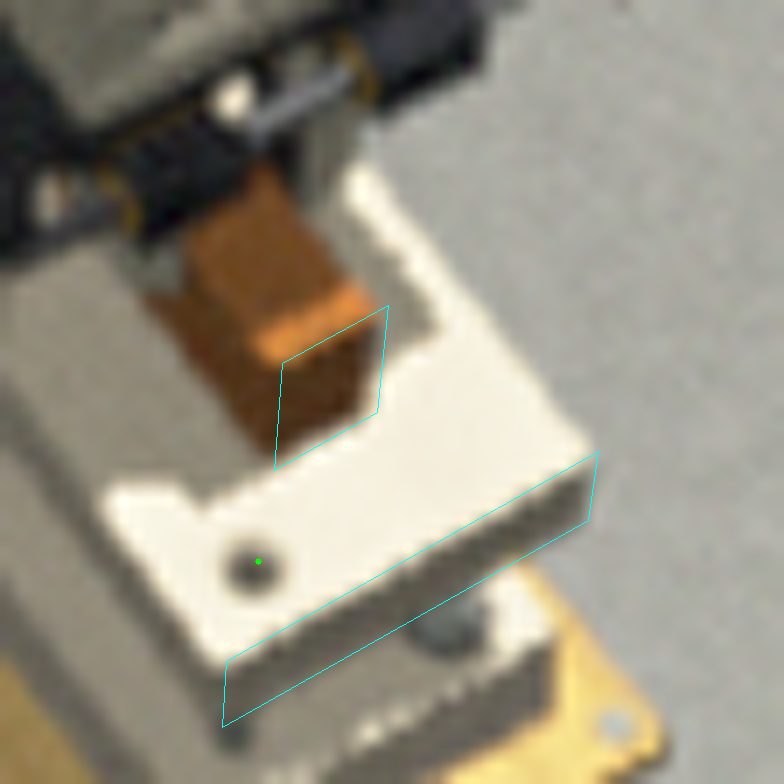

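The zoomed overlay fits: the slab front edge runs from (215,660) to (590,455), about 1 px from the prediction. The small hole is at (252,572) against a predicted (258,562). I'll shift about 3.5 mm in y and start down.

Emit:
step_arm:
  increments:
    - {"claw":1,"travel":[1.5,-3.5,3],"roll":0.3}
    - {"claw":1,"travel":[0,0,4],"roll":0}
    - {"claw":1,"travel":[0,0,4],"roll":0}
    - {"claw":1,"travel":[0,0,0],"roll":0}

```text
clock: 21.28
position: [562.2, -28.9, 128.2]
tool_rot: [[-0.997, -0.032, -0.064], [-0.032, 0.999, -0.001], [0.064, 0.002, -0.998]]
contact_force: [-0.9, 0.3, -6.4]
gripper_width: 0.3
```

```bash
python3 -c "
from held import *
report();pic('scene','scene12',14,28)"
```

```text
t 21.28 TCP [562.2 -28.9 128.2] ztool [-0.064 -0.001 -0.998] F [-0.9  0.3 -6.4] Tq [ 0.   -0.17  0.01] w 0.3
mould p [559.2 -29.7  86.5] yaw 1.8 zm [0.069 0.011 0.998]
big dowel-hole [ -0.4  -3.2 -41.1]
small dowel-hole [ -0.1  -3.4 -32.4]
xy move in tool: [ 0.3 -3.3  0. ] roll cmd 0.08
```

View pics/scene12.png

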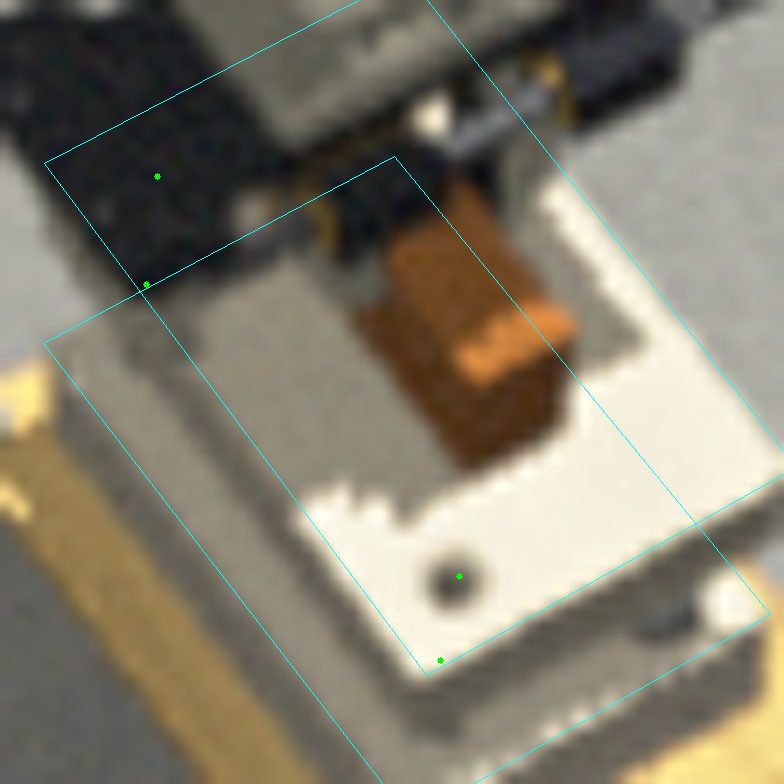

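Emit:
step_arm:
  increments:
    - {"claw":1,"travel":[0,-2,2],"roll":0}
    - {"claw":1,"travel":[0,0,3],"roll":0}

```text
clock: 21.5
position: [562.9, -30.7, 124.0]
tool_rot: [[-0.998, -0.033, -0.062], [-0.033, 0.999, -0.0], [0.062, 0.002, -0.998]]
contact_force: [-0.2, -0.3, -5.9]
gripper_width: 0.297
```

Emit:
step_arm:
  increments:
    - {"claw":1,"travel":[0,0,3],"roll":0}

```text
clock: 21.58
position: [563.0, -30.6, 121.0]
tool_rot: [[-0.998, -0.032, -0.062], [-0.032, 0.999, -0.0], [0.062, 0.002, -0.998]]
contact_force: [0.1, 0.5, -5.0]
gripper_width: 0.303
```

```bash
python3 -c "
from held import *
report()"
```

```text
t 21.58 TCP [563.  -30.6 121. ] ztool [-0.062 -0.    -0.998] F [ 0.1  0.5 -5. ] Tq [ 0.06 -0.11 -0.  ] w 0.303
mould p [560.1 -31.5  79.3] yaw 1.82 zm [0.066 0.01  0.998]
big dowel-hole [ -1.3  -1.4 -33.7]
small dowel-hole [ -1.   -1.6 -25.3]
xy move in tool: [ 1.1 -1.5  0.1] roll cmd 0.11
```

Emit:
step_arm:
  increments:
    - {"claw":1,"travel":[1,0,3],"roll":0}
    - {"claw":1,"travel":[0.5,0,3],"roll":0}

```text
clock: 21.75
position: [561.2, -30.9, 114.5]
tool_rot: [[-0.998, -0.032, -0.061], [-0.032, 0.999, -0.0], [0.061, 0.002, -0.998]]
contact_force: [-0.1, -0.5, -6.5]
gripper_width: 0.295
```

Emit:
step_arm:
  increments:
    - {"claw":1,"travel":[0.5,0,3],"roll":0}

```text
clock: 21.83
position: [560.4, -30.9, 111.3]
tool_rot: [[-0.998, -0.032, -0.061], [-0.032, 0.999, -0.0], [0.061, 0.002, -0.998]]
contact_force: [-0.6, 0.2, -5.5]
gripper_width: 0.303
```

```bash
python3 -c "
from held import *
report();pic('scene','scene13',14,28)"
```

```text
t 21.83 TCP [560.4 -30.9 111.3] ztool [-0.061 -0.    -0.998] F [-0.6  0.2 -5.5] Tq [ 0.1  -0.14 -0.  ] w 0.303
mould p [557.6 -31.7  69.6] yaw 1.81 zm [0.066 0.01  0.998]
big dowel-hole [  1.2  -1.2 -24. ]
small dowel-hole [  1.5  -1.4 -15.6]
xy move in tool: [-1.4 -1.3 -0.1] roll cmd 0.09
```

View pics/scene13.png

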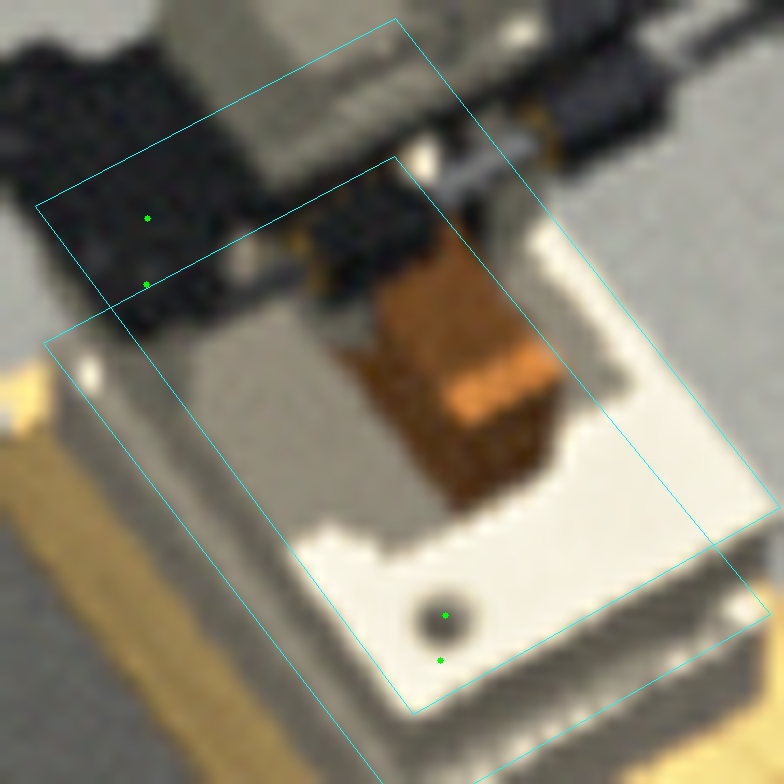

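Emit:
step_arm:
  increments:
    - {"claw":1,"travel":[-1,0,3],"roll":0}

```text
clock: 21.97
position: [560.8, -30.8, 107.7]
tool_rot: [[-0.998, -0.032, -0.062], [-0.032, 0.999, -0.0], [0.062, 0.002, -0.998]]
contact_force: [-0.0, 0.5, -5.2]
gripper_width: 0.296
```

Emit:
step_arm:
  increments:
    - {"claw":1,"travel":[0,0,3],"roll":0}

```text
clock: 22.05
position: [560.7, -30.8, 104.3]
tool_rot: [[-0.998, -0.032, -0.062], [-0.032, 0.999, -0.0], [0.062, 0.002, -0.998]]
contact_force: [0.0, -0.6, -5.6]
gripper_width: 0.303
```

Emit:
step_arm:
  increments:
    - {"claw":1,"travel":[0,0,3],"roll":0}

```text
clock: 22.13
position: [560.6, -30.8, 101.1]
tool_rot: [[-0.998, -0.032, -0.062], [-0.032, 0.999, -0.0], [0.062, 0.002, -0.998]]
contact_force: [-0.3, -0.2, -6.0]
gripper_width: 0.303
```

```bash
python3 -c "
from held import *
report()"
```

```text
t 22.13 TCP [560.6 -30.8 101.1] ztool [-0.062 -0.    -0.998] F [-0.3 -0.2 -6. ] Tq [-0.02 -0.18 -0.02] w 0.303
mould p [557.7 -31.7  59.4] yaw 1.81 zm [0.066 0.01  0.998]
big dowel-hole [  1.1  -1.2 -13.8]
small dowel-hole [ 1.4 -1.4 -5.4]
xy move in tool: [-1.2 -1.4 -0.1] roll cmd 0.09
```

Emit:
step_arm:
  increments:
    - {"claw":1,"travel":[-0.5,0,3],"roll":0}

```text
clock: 22.22
position: [560.8, -30.8, 97.7]
tool_rot: [[-0.998, -0.032, -0.062], [-0.032, 0.999, -0.0], [0.062, 0.002, -0.998]]
contact_force: [-0.1, 0.4, -6.3]
gripper_width: 0.301
```

Emit:
step_arm:
  increments:
    - {"claw":1,"travel":[0,0,2],"roll":0}

```text
clock: 22.3
position: [560.1, -31.0, 95.5]
tool_rot: [[-0.997, -0.032, -0.063], [-0.032, 0.999, -0.001], [0.063, 0.001, -0.998]]
contact_force: [-6.7, -2.6, 5.8]
gripper_width: 0.297
```

Emit:
step_arm:
  increments:
    - {"claw":1,"travel":[0,0,2],"roll":0}

```text
clock: 22.38
position: [558.8, -31.3, 94.0]
tool_rot: [[-0.997, -0.032, -0.066], [-0.032, 0.999, -0.001], [0.066, 0.001, -0.998]]
contact_force: [-7.8, -0.9, 8.7]
gripper_width: 0.301
```

Emit:
step_arm:
  increments:
    - {"claw":1,"travel":[0,0,2],"roll":0}

```text
clock: 22.47
position: [557.6, -31.5, 92.7]
tool_rot: [[-0.997, -0.032, -0.068], [-0.032, 0.999, -0.002], [0.068, 0.0, -0.998]]
contact_force: [-6.6, -1.3, 8.3]
gripper_width: 0.301
```

```bash
python3 -c "
from held import *
report()"
```

```text
t 22.47 TCP [557.6 -31.5  92.7] ztool [-0.068 -0.002 -0.998] F [-6.6 -1.3  8.3] Tq [-0.05  1.11  0.05] w 0.301
mould p [554.5 -32.4  51. ] yaw 1.78 zm [0.073 0.012 0.997]
big dowel-hole [ 4.3 -0.6 -5.9]
small dowel-hole [ 4.7 -0.7  3.3]
xy move in tool: [-4.5 -0.8 -0.3] roll cmd 0.06
```

```bash
python3 -c "
from held import *
import held
from rig import snapshot
for n in('scene',):
    s=snapshot(n);pickle.dump(s,open('scene14.pkl','wb'))
    f=lambda P:frame(559,-33,50,.03,P)
    overlay(s,f([[63,-30,30]]),proj(s,[559,-33,80])[0],35,11,'pics/scene14.png',[f([[-80,-50,30],[80,-50,30],[80,50,30],[-80,50,30]]),f([[80,-50,0],[-80,-50,0]]),f([[45,-14,75],[45,14,75],[45,14,30],[45,-14,30]])])
"
```

```text
(no output)
```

View pics/scene14.png

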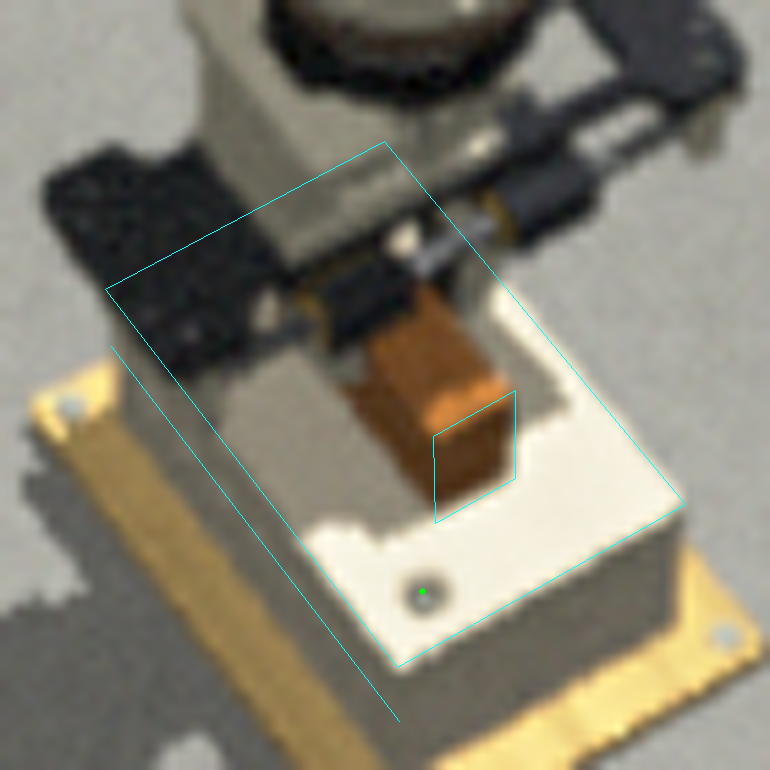

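Emit:
step_arm:
  increments:
    - {"claw":1,"travel":[0,0,2],"roll":0}

```text
clock: 22.6
position: [556.8, -31.8, 91.9]
tool_rot: [[-0.997, -0.032, -0.069], [-0.031, 1.0, -0.002], [0.069, -0.0, -0.998]]
contact_force: [-7.1, -0.0, 7.5]
gripper_width: 0.297
```

Emit:
step_arm:
  increments:
    - {"claw":1,"travel":[0,0,2],"roll":0}

```text
clock: 22.68
position: [556.8, -31.8, 91.8]
tool_rot: [[-0.997, -0.031, -0.069], [-0.031, 1.0, -0.003], [0.069, -0.001, -0.998]]
contact_force: [-6.5, 0.3, 14.7]
gripper_width: 0.3
```

```bash
python3 -c "
from held import *
report()"
```

```text
t 22.68 TCP [556.8 -31.8  91.8] ztool [-0.069 -0.003 -0.998] F [-6.5  0.3 14.7] Tq [ 0.17  1.22 -0.01] w 0.3
mould p [553.6 -32.7  50.1] yaw 1.76 zm [0.073 0.013 0.997]
big dowel-hole [ 5.2 -0.3 -5.1]
small dowel-hole [ 5.5 -0.4  4.2]
xy move in tool: [-5.4 -0.5 -0.4] roll cmd 0.04
```

Emit:
step_arm:
  increments:
    - {"claw":1,"travel":[0,0,2],"roll":0}
    - {"claw":1,"travel":[0,0,2],"roll":0}

```text
clock: 22.85
position: [556.8, -31.8, 91.8]
tool_rot: [[-0.997, -0.031, -0.068], [-0.031, 1.0, -0.004], [0.068, -0.002, -0.998]]
contact_force: [-6.9, -0.5, 10.4]
gripper_width: 0.297
```

```bash
python3 -c "
from held import *
from rig import snapshot
report()
s=snapshot('scene');pickle.dump(s,open('scene15.pkl','wb'))
t=snapshot('top');cv2.imwrite('pics/top15.png',t['color'][:,:,::-1])
cv2.imwrite('pics/sceneF15.png',s['color'][:,:,::-1])
f=lambda P:frame(559,-33,50,.03,P)
overlay(s,f([[63,-30,30]]),proj(s,[559,-33,80])[0],35,11,'pics/scene15.png',[f([[-80,-50,30],[80,-50,30],[80,50,30],[-80,50,30]]),f([[80,-50,0],[-80,-50,0]])])
report()
"
```

```text
t 22.85 TCP [556.8 -31.8  91.8] ztool [-0.068 -0.004 -0.998] F [-6.9 -0.5 10.4] Tq [0.16 1.11 0.03] w 0.297
mould p [553.6 -32.7  50.1] yaw 1.75 zm [0.072 0.014 0.997]
big dowel-hole [ 5.2 -0.2 -5. ]
small dowel-hole [ 5.5 -0.3  4.1]
xy move in tool: [-5.3 -0.4 -0.4] roll cmd 0.03
t 22.95 TCP [556.8 -31.8  91.8] ztool [-0.068 -0.004 -0.998] F [-6.1 -0.1 10. ] Tq [0.15 1.17 0.  ] w 0.299
mould p [553.7 -32.7  50.1] yaw 1.75 zm [0.072 0.014 0.997]
big dowel-hole [ 5.1 -0.2 -5. ]
small dowel-hole [ 5.5 -0.3  4.1]
xy move in tool: [-5.3 -0.4 -0.4] roll cmd 0.03
```

View pics/scene15.png

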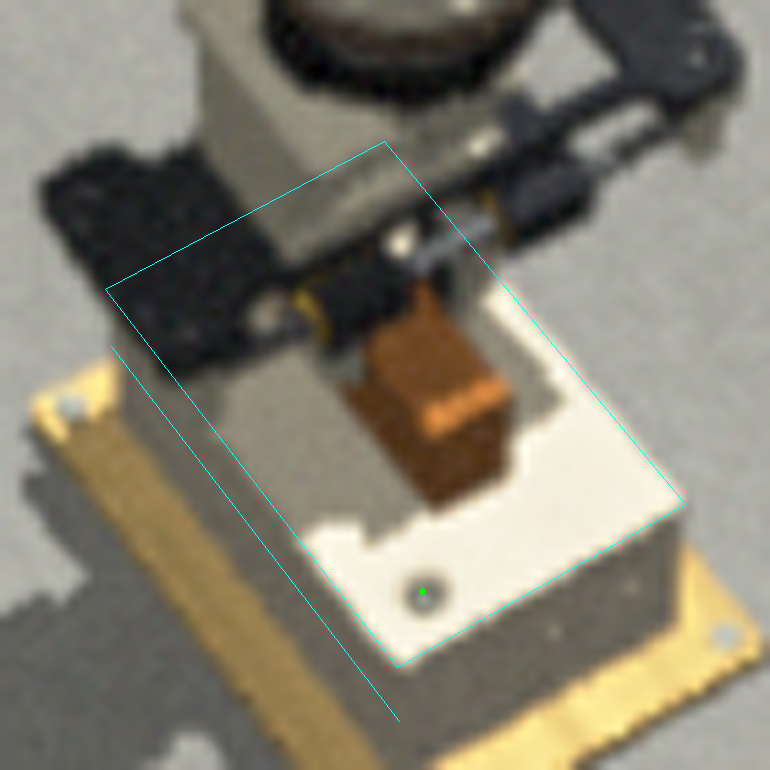

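View pics/sceneF15.png

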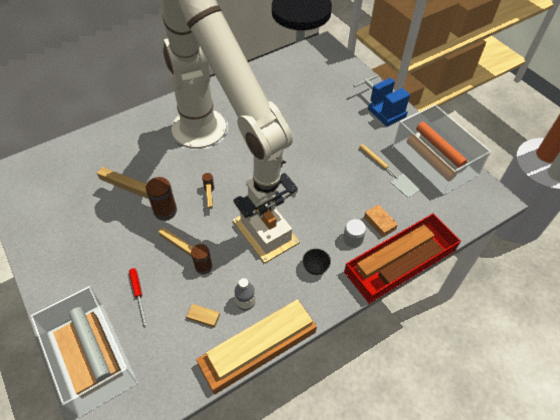

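View pics/top15.png

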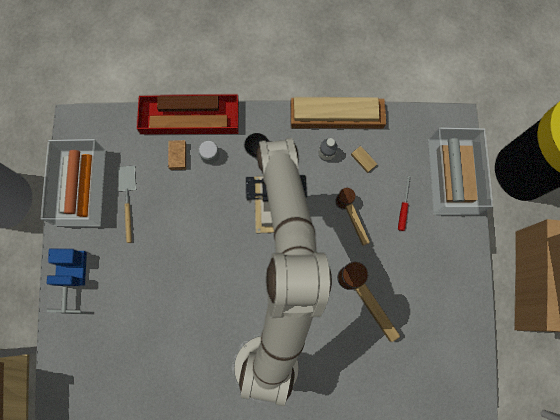

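Emit:
step_arm:
  increments:
    - {"claw":1,"travel":[1,0,4],"roll":0}
    - {"claw":1,"travel":[0.5,0,4],"roll":0}

```text
clock: 23.12
position: [556.9, -31.7, 91.6]
tool_rot: [[-0.997, -0.031, -0.064], [-0.031, 1.0, -0.005], [0.064, -0.003, -0.998]]
contact_force: [-11.8, -0.5, 27.1]
gripper_width: 0.298
```

```bash
python3 -c "
from held import *
from rig import snapshot
report()
snapshot('top');snapshot('top')
report()
"
```

```text
t 23.12 TCP [556.9 -31.7  91.6] ztool [-0.064 -0.005 -0.998] F [-11.8  -0.5  27.1] Tq [0.17 2.56 0.02] w 0.298
mould p [553.9 -32.8  49.9] yaw 1.74 zm [0.068 0.015 0.998]
big dowel-hole [ 4.9 -0.2 -4.7]
small dowel-hole [ 5.2 -0.3  4. ]
xy move in tool: [-5.  -0.4 -0.3] roll cmd 0.02
t 23.22 TCP [556.9 -31.7  91.7] ztool [-0.063 -0.005 -0.998] F [-10.   -0.7  23.1] Tq [0.18 2.22 0.07] w 0.303
mould p [554.  -32.8  50. ] yaw 1.74 zm [0.068 0.015 0.998]
big dowel-hole [ 4.9 -0.2 -4.7]
small dowel-hole [ 5.2 -0.2  3.9]
xy move in tool: [-5.  -0.4 -0.3] roll cmd 0.02
```

Emit:
step_arm:
  increments:
    - {"claw":1,"travel":[1.5,0,2],"roll":0}
    - {"claw":1,"travel":[1.5,0,2.5],"roll":0}

```text
clock: 23.38
position: [556.8, -31.7, 91.7]
tool_rot: [[-0.998, -0.031, -0.056], [-0.031, 1.0, -0.006], [0.056, -0.004, -0.998]]
contact_force: [-4.1, 0.1, 11.5]
gripper_width: 0.304
```

```bash
python3 -c "
from held import *
from rig import snapshot
report()
for i in range(6): snapshot('top')
report()
"
```

```text
t 23.38 TCP [556.8 -31.7  91.7] ztool [-0.056 -0.006 -0.998] F [-4.1  0.1 11.5] Tq [0.12 0.65 0.03] w 0.304
mould p [554.1 -32.7  50. ] yaw 1.74 zm [0.061 0.016 0.998]
big dowel-hole [ 4.7 -0.3 -4.3]
small dowel-hole [ 4.9 -0.3  3.4]
xy move in tool: [-4.8 -0.4 -0.3] roll cmd 0.02
t 23.68 TCP [556.8 -31.7  91.7] ztool [-0.057 -0.006 -0.998] F [-3.3  0.1 11.3] Tq [0.11 0.64 0.  ] w 0.3
mould p [554.1 -32.7  50. ] yaw 1.73 zm [0.061 0.016 0.998]
big dowel-hole [ 4.7 -0.3 -4.3]
small dowel-hole [ 5.  -0.3  3.4]
xy move in tool: [-4.9 -0.4 -0.3] roll cmd 0.01
```

```bash
python3 -c "
from held import *
from rig import snapshot
s=snapshot('scene');pickle.dump(s,open('scene16.pkl','wb'))
f=lambda P:frame(559,-33,50,.03,P)
overlay(s,f([[63,-30,30],[-80,-50,30],[-80,-50,-38],[-80,-50,0]]),proj(s,[520,-70,60])[0],22,18,'pics/scene16.png',[f([[-80,-50,30],[80,-50,30],[80,50,30]])])
im=cv2.imread('pics/scene16.png');cv2.imwrite('pics/scene16.png',cv2.convertScaleAbs(im,alpha=1.6))
"
```

```text
(no output)
```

View pics/scene16.png

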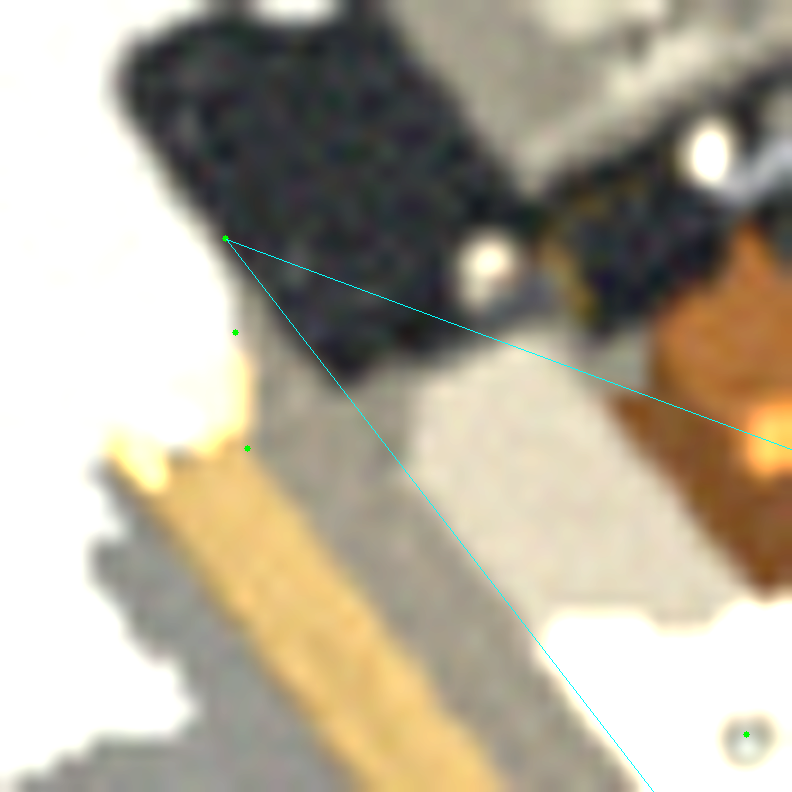

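Seated and pressing steadily: the slab follows the seated outline, no gap shows, and the dowel tip is centred in the small hole at (746,735). I'm handing in.

```bash
python3 -c "
from held import *
from rig import sign_off
report();print(sign_off())
"
```

```text
t 23.73 TCP [556.8 -31.7  91.7] ztool [-0.057 -0.006 -0.998] F [-3.4 -1.1 11.8] Tq [0.13 0.67 0.03] w 0.301
mould p [554.1 -32.7  50. ] yaw 1.73 zm [0.061 0.016 0.998]
big dowel-hole [ 4.8 -0.2 -4.3]
small dowel-hole [ 5.  -0.3  3.5]
xy move in tool: [-4.9 -0.4 -0.3] roll cmd 0.01
the job is handed in; nothing more can be done
None
```

I gripped the middle-sized mallet by its head and pressed the knock-out pin home. I then stood the mallet back on the bench, about 20 mm from where it started. I lifted the upper half by its rib, lowered it over the dowels, and handed in at 23.7 s while still gripping and pressing it. No verdict was reported.

**Checks that agreed:**
- **Pin:** the camera shows it flush, and the mallet bottomed at the height predicted for flush.
- **Seating:** the tool height at the end was 91.7 mm against 91.8 mm expected. The seated outline matches the slab edges in view, no gap shows, and the small dowel sits centred in its hole.
- **Press:** the tool reads 11–12 N upward, steady for 0.3 s. Adding the slab's weight, that is about 17 N between the halves.
- **Mallet and other things:** in the last full pictures the mallet stands upright and clear of the mould, and none of the other things looks moved.

**Checks that disagreed or stayed open:**
- **Tool tilt:** the tool ended tilted about 3.3°, because loaded moves pulled it over. My rigid-grip estimate therefore still put the holes 6–7 mm from the dowels and the upper half tilted by about 0.06 rad. I take that estimate as out of date, since the slab turned between the pads as it seated.
- **Levelness:** I confirmed it only from the visible edges and the tool height. The back end was hidden under the hand.
- **Side load:** about 3–4 N sideways remained at the end.

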